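Hold a bearing ball under the inspection lamp

TASK

A ball from the stripped saw-arbor bearing is to be looked at under the lamp. Hang the lamp by its hook on the stand's rail, slide it along until the hook rests against the left side of the red collar, and let it go; then pick up the tray by its orange handle, carry it level so that the loose ball never leaves its pocket, and finish holding it still and level with the pocket centred under the hanging lamp, the ball roughly 7 cm below the lamp's face. Do not shove the wrench, the wax tin or the bearing rings out of their places.

Things in the scene. Friction and masses are not known exactly. Their poses are not given: they have to be found in the camera images.
- lamp_face (a point): LED inspection lamp (loose, about 0.16 kg): black round puck with a yellow band, 72 mm across, 29 mm high, a steel hook above it and an upright black rubber tab on top; 167 mm in all. It starts standing on its light-giving face and hangs in the same attitude. This point: centre of that flat underside; z axis up through the tab
- lamp_hook (a point): where the rail's middle lies once the lamp hangs: 105 mm above the lamp's face, on its axis, under the hook's inverted-V roof; axes as lamp_face. The hook is a 14 mm wide strip (y +-7 mm): stem on the -x side (inner face x = -14 mm, outer -19), red-ended tip on the +x side (same distances), reaching down to 82 mm above the face. The rail enters from +x below the tip, 45 to 82 mm above the face
- lamp_tab (a point): place to grip the lamp: on the rubber tab (12 mm along x, 22 mm along y, from 121 to 167 mm above the face), on the lamp's axis, 148 mm above its face; a TCP here keeps the fingertips above rail and collar. Axes as lamp_face
- stand: magnetic-base stand, fixed to the table: blue block 60 x 66 mm, 51 mm high, on it a 14 mm post with a dark clamp at its top (285 mm above the table) that holds the rail. Origin: centre of the block's underside; z up; the rail runs along +y, roughly to the robot's left, away from the post
- rail (a point): point on the axis of the round 12 mm aluminium rail, 270 mm above the table, 150 mm from the post along the stand's y (axes as the stand). The rail is level and bare from the red collar to its black end knob (25 mm thick), which begins 75 mm further along +y from this point
- collar_face (a point): red stop collar (30 mm across, 14 mm long), clamped tight on the rail at a different place each time: centre of its left face, which looks along the stand's +y to the rail's free end; axes as the stand. The hook rests against this face when lamp_hook is 7 mm further along +y
- tray: loose tray (0.16 kg) lying flat: aluminium dish, 68 mm across, 9 mm high, with one round pocket (about 57 mm wide, floor 4 mm above the underside, rim 5 mm above the floor) and a straight handle along -x, its orange grip 16 mm wide (y), 120 mm long (x = -70 to -190 mm), top 27 mm above the underside. Origin: centre of the dish's underside; z up
- pocket (a point): centre of the tray's pocket, at the height of the resting ball's centre (14 mm above the tray's underside); axes as the tray
- grip (a point): place to grip the tray's orange handle, 130 mm from the pocket's centre along the tray's -x and 22 mm above its underside; close the fingers along the tray's y. Near the tray's centre of mass; a firm grip of 40 N holds it. Axes as the tray
- ball_center (a point): centre of the loose steel bearing ball, 20 mm across, 33 g; it rolls freely in the pocket and would climb the rim if jerked or tipped far
- outer_race: bystander: outer bearing ring of steel, 72 mm across, 18 mm high, behind the rail
- inner_race: bystander: inner bearing ring of steel, 40 mm across, 18 mm high, near the rail's free end
- wax_tin: bystander: round green wax tin, 71 mm across, 36 mm high, left of the saw blade
- arbor_wrench: bystander: flat dark wrench, 231 mm long, 6 mm thick, at the right
Not all that is in view belongs to the job. Leave any purple or turquoise look-alike of the part that bears lamp_face alone.

How it is judged:
By the outcome, as a careful person would: the job done as asked, in the order asked, and still so for the second after the job is handed in, while the arm keeps its last pose, push and grip.
It also fails if it takes over 67 s, if anything falls off the work surface, if the arm or the gripper's body presses on something with over 40 N, if the wrist force passes 120 N, or if a joint passes its speed limit or range.

ROBOT

A 6-joint arm with a two-finger parallel gripper is mounted at the origin on a cart in front of the work surface, level with it; the furniture and walls round the work are solid. World frame = base frame: x ahead of the robot, y to its left, z up, the work surface at z = 0. Lengths are in mm, angles in rad, forces in N, time in s.
With the tool pointing down it reaches from about 300 to 875 mm from the base axis. Payload 4.2 kg.
Tool frame: the origin (TCP) lies between the finger pads, 19 mm behind the fingertips; this is the grasp point; x points along the fingers, y is the direction in which the jaws open and shut, and the axes are right-handed (so a half turn about x gives the same grasp; the last joint's range is limited). The gripper opens to 85 mm and grips with 20 to 120 N. Pads are 22 mm wide; open, the fingers measure 114 mm over their backs; the gripper's body (76 mm by 85 mm) begins 54 mm behind the grasp point. The pads swing forward as they close: fully open they stand 13 mm farther back than shut.
Start: joints at [-1.179, 0.32, 1.565, -0, 1.257, -0.02], TCP at [230.153, -526.943, 250.038] pointing down, gripper open.
Joint ranges: [-3.11, 3.11], [-0.84, 2.01], [0.21, 2.61], [-1.34, 4.49], [0.05, 2.63], [-2.56, 2.56]. Speed limits (rad/s): [2.57, 2.57, 3.14, 3.14, 3.14, 3.14].

INTERFACE

Orientations are given as a unit quaternion [x, y, z, w].
In Python, from station import * gives the robot as it stands. The module is installed in compiled form; this text tells all that it offers.
- The arm moves only by the tool move_arm, never from a script. Its argument "increments" is a list of rows, each an object with "dp": the shift along the tool's x, y, z in mm, a list of three; "turn": the turn about the tool's x in rad. A call has 1 to 20 rows; each row shifts and turns the commanded pose from where the row before left it, along the tool's axes as they then stand; what a row does not reach is not made up. A row lasts 1/10 s, in which the tool goes at most 50 mm and 8.59 degrees, less where a joint would pass 70% of its speed; a pose out of reach is approached as far as the arm can. A call is refused whole if a number of a shift passes 50 or a number of a turn 0.15, either way. A call with a gripper value outside its range is refused whole. "claw" is the finger opening in mm, from 0 to 85.4, set as the call begins (left out, the last holds). The fingers move at their own pace and stop on an object; "squeeze" is the grip in N (left out, the last holds). Time passes only in rows, so rows that do not move let the fingers close. It gives the time, the measured TCP pose, the force and the opening at its end, in the units of the state.
- state(): the state, without advancing time (a new reading comes with each control period).
- read_camera(name): name is "scene" or "side" or "wrist"; returns a dict with "image" (400x640x3 uint8, red, green, blue), "mtx" (3x3 intrinsics, pixels), "view" (4x4, takes a point from world to camera coordinates). Camera axes: x right, y down, z forward; pixel columns grow to the right and rows downward; lengths in mm; the calibration is good to about 2 mm. The wrist camera is an equidistant fisheye: a pixel r from the principal point sees the ray r / f radians off the axis. A picture is of the moment at which its call begins. There is no depth.
- close_job(): hands the job in, once; it reports no verdict.
The state is a dict: "t": time; "joint_pos": joint angles; "dq": joint speeds; "joint_torque": joint torques, N m; "tcp_pos": TCP position; "ee_rot": TCP orientation; "wrist_force": force on the tool from outside, world axes, zero at the start; "torque": the same for the moment, N m; "grip_width": finger opening in mm.
Only numpy, scipy, OpenCV 4.12 (cv2) and the standard library are available. Lean on these libraries where they do the work, as an engineer would, in place of code of your own. Each camera call takes 0.05 s, during which the arm holds its last target.

## Working session

There is one attempt and no reset: what is moved stays moved. The work goes in short steps, Python scripts to look and compute and a tool call to move; the robot and the scene stay as the last step left them, time stands still between calls to the robot, and variables do not carry over. Pictures are saved under pics/ and viewed, and the job is handed in when it is done.

Besides the shell and the picture viewer there is one more tool, called after ">>>" by a JSON object that holds its "op" and its "data", one argument or row to a line. move_arm: Moves the arm, as the interface text tells. Its arguments: {"type":"object","properties":{"increments":{"type":"array","items":{"type":"object","properties":{"dp":{"type":"array","items":{"type":"number"}},"turn":{"type":"number"}}}},"claw":{"type":"number"},"squeeze":{"type":"number"}},"required":["increments"]}

```bash
mkdir -p pics; cat > h.py <<'E'
from station import *
import numpy as np, cv2, pickle
def snap(name,tag):
    d=read_camera(name); pickle.dump(d,open(f'pics/{tag}.pkl','wb'))
    cv2.imwrite(f'pics/{tag}.png',cv2.cvtColor(d['image'],cv2.COLOR_RGB2BGR)); return d
def load(tag): return pickle.load(open(f'pics/{tag}.pkl','rb'))
def ray(d,uv,fish=False):
    K=np.array(d['mtx']);V=np.array(d['view'])
    p=np.array([(uv[0]-K[0,2])/K[0,0],(uv[1]-K[1,2])/K[1,1]])
    if fish:
        th=np.hypot(*p); s=np.sin(th)/th if th>1e-9 else 1
        v=np.array([p[0]*s,p[1]*s,np.cos(th)])
    else: v=np.array([p[0],p[1],1.])
    R=V[:3,:3]; o=-R.T@V[:3,3]; v=R.T@v
    return o,v/np.linalg.norm(v)
def onz(d,uv,z,fish=False):
    o,v=ray(d,uv,fish); return o+v*(z-o[2])/v[2]
def tri(rs):
    A=np.zeros((3,3));b=np.zeros(3)
    for o,v in rs:
        P=np.eye(3)-np.outer(v,v);A+=P;b+=P@o
    x=np.linalg.solve(A,b)
    return x,[round(float(np.linalg.norm(np.cross(x-o,v))),2) for o,v in rs]
def proj(d,p,fish=False):
    K=np.array(d['mtx']);V=np.array(d['view']);c=V[:3,:3]@np.asarray(p,float)+V[:3,3]
    if fish:
        th=np.arctan2(np.hypot(c[0],c[1]),c[2]);r=np.hypot(c[0],c[1]); q=c[:2]/r*th
    else: q=c[:2]/c[2]
    return np.array([q[0]*K[0,0]+K[0,2],q[1]*K[1,1]+K[1,2]])
def blobs(d,lo,hi,amin=30):
    hsv=cv2.cvtColor(d['image'],cv2.COLOR_RGB2HSV)
    m=cv2.inRange(hsv,np.array(lo),np.array(hi))
    n,l,s,c=cv2.connectedComponentsWithStats(m)
    return [(int(s[i,4]),c[i].round(1).tolist(),s[i,:4].tolist()) for i in range(1,n) if s[i,4]>=amin],l
E
python3 - <<'E'
from h import *
for n in ['scene','side','wrist']:
    d=snap(n,n+'0'); V=np.array(d['view']); print(n,np.array(d['mtx']).round(1).tolist(),(-V[:3,:3].T@V[:3,3]).round(0),V[2,:3].round(2))
s=state(); print({k:np.round(v,3).tolist() for k,v in s.items()})
E
```

```text
scene [[480.0, 0.0, 321.1], [0.0, 480.0, 200.1], [0.0, 0.0, 1.0]] [-271.  346. 1300.] [ 0.58 -0.27 -0.77]
side [[403.9, 0.0, 320.1], [0.0, 403.9, 198.4], [0.0, 0.0, 1.0]] [632. 724. 775.] [-0.04 -0.81 -0.59]
wrist [[309.7, 0.0, 319.2], [0.0, 309.7, 204.5], [0.0, 0.0, 1.0]] [ 297. -498.  373.] [-0.26 -0.11 -0.96]
{'t': 0.15, 'joint_pos': [-1.179, 0.32, 1.565, -0.0, 1.257, -0.02], 'dq': [-0.0, -0.002, -0.004, -0.001, -0.0, 0.002], 'joint_torque': [-0.0, -41.584, -23.435, -0.0, 0.006, 0.0], 'tcp_pos': [230.013, -526.645, 249.37], 'ee_rot': [-0.692, -0.145, 0.692, -0.144], 'wrist_force': [-0.556, -0.396, 0.593], 'torque': [-0.005, 0.025, -0.011], 'grip_width': 85.487}
```

View pics/scene0.png

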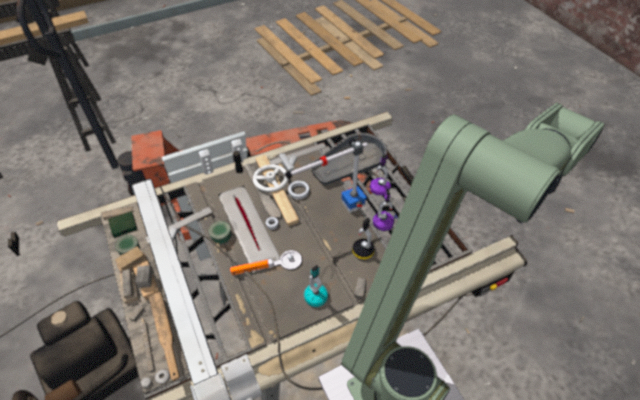

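View pics/side0.png

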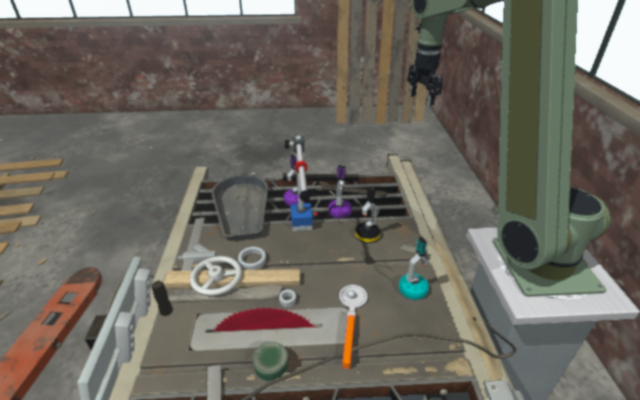

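View pics/wrist0.png

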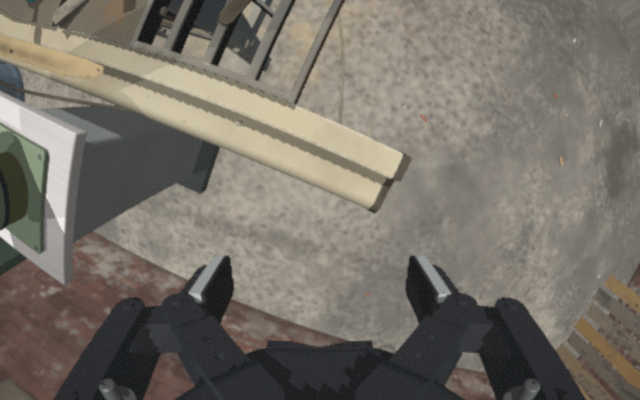

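Scene view: the black lamp with a yellow band is at about (363,249). Its look-alikes are turquoise at (316,293) and purple at (380,187) and (384,220). In the side view the black lamp is at (369,232), turquoise at (413,288), purple at (291,197) and (340,210). The black lamp fits the description (black puck, yellow band). The tray, with its orange handle and round dish, is at scene (290,260) and side (352,296). I'll confirm in enlarged crops.

```bash
python3 - <<'E'
from h import *
a=load('scene0')['image'][125:325,200:420]; b=load('side0')['image'][130:380,180:450]
f=lambda im,s,n:cv2.imwrite(n,cv2.cvtColor(cv2.resize(im,None,fx=s,fy=s,interpolation=cv2.INTER_CUBIC),cv2.COLOR_RGB2BGR))
f(a,2.9,'pics/c1.png'); f(b,2.4,'pics/c2.png')
E
```

```text
(no output)
```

View pics/c1.png

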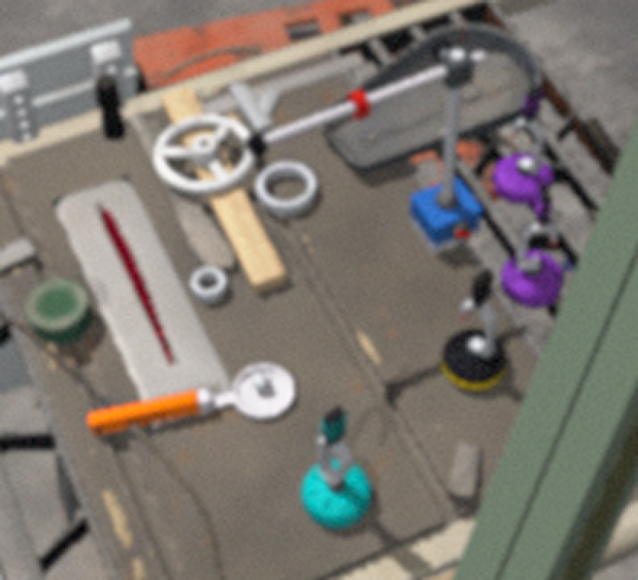

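View pics/c2.png

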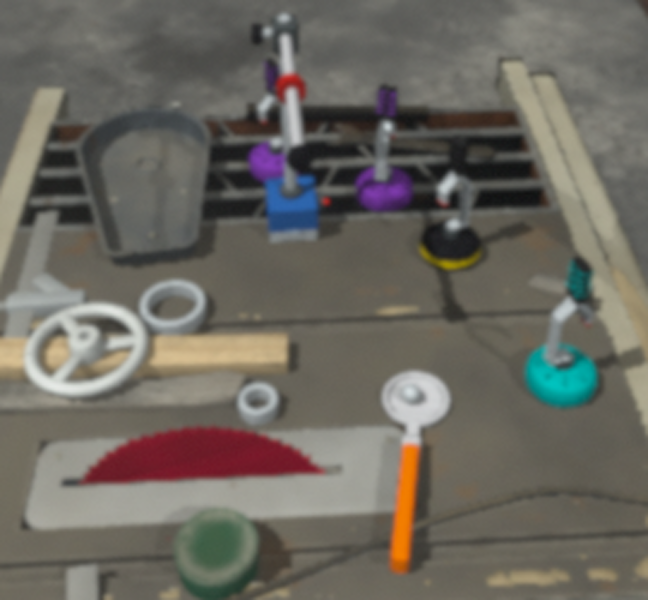

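Confirmed by the crops: the black, yellow-banded lamp is the one meant, and the others are turquoise and purple. Next I'll measure from the two fixed views.

```bash
python3 - <<'E'
from h import *
from scipy.spatial.transform import Rotation as R
print('tool axes cols\n',R.from_quat(state()['ee_rot']).as_matrix().round(3))
for t in ['scene0','side0']:
    d=load(t)
    for nm,lo,hi in [('orange',(8,200,150),(16,255,255)),('red',(0,200,140),(4,255,255)),('red2',(174,200,140),(180,255,255)),('yellow',(22,150,90),(32,255,255)),('blue',(105,150,80),(120,255,255)),('teal',(85,150,80),(98,255,255)),('green',(40,60,30),(80,255,140))]:
        print(t,nm,[b for b in blobs(d,lo,hi,8)[0]][:8])
E
```

```text
tool axes cols
 [[-0.001  0.4   -0.916]
 [ 0.001 -0.916 -0.4  ]
 [-1.    -0.001 -0.   ]]
scene0 orange [(188, [248.6, 266.6], [231, 261, 37, 12])]
scene0 red [(11, [323.7, 158.9], [322, 157, 4, 5])]
scene0 red2 []
scene0 yellow [(42, [361.5, 256.4], [353, 251, 19, 9]), (28, [492.5, 286.5], [490, 284, 6, 6])]
scene0 blue [(255, [353.1, 197.3], [342, 186, 25, 22])]
scene0 teal [(338, [315.7, 296.5], [304, 286, 24, 21])]
scene0 green [(418, [121.9, 223.9], [109, 212, 27, 25]), (77, [219.2, 229.1], [214, 225, 12, 9]), (57, [222.6, 239.4], [213, 234, 18, 10]), (83, [125.9, 243.1], [120, 239, 13, 9])]
side0 orange [(340, [348.3, 342.5], [343, 316, 11, 52])]
side0 red [(13, [299.2, 163.5], [296, 162, 8, 4])]
side0 red2 []
side0 yellow [(77, [366.5, 238.4], [355, 233, 25, 10])]
side0 blue [(339, [301.3, 215.3], [291, 203, 21, 22])]
side0 teal [(50, [419.8, 247.1], [417, 241, 6, 13]), (501, [413.5, 287.8], [399, 275, 30, 25])]
side0 green [(10, [538.0, 111.5], [538, 107, 1, 10]), (30, [606.4, 218.8], [604, 210, 5, 18]), (16, [566.7, 244.9], [565, 238, 4, 14]), (10, [569.4, 274.9], [565, 271, 9, 8]), (271, [269.7, 356.2], [260, 348, 20, 18]), (144, [270.7, 374.5], [256, 366, 30, 14])]
```

```bash
python3 - <<'E'
from h import *
a=load('scene0');b=load('side0')
S=lambda x,y:(200+x/2.9-.3,125+y/2.9-.3); D=lambda x,y:(180+x/2.4-.3,130+y/2.4-.3)
P={'tab':(S(483,285),D(460,155)),'collar':(S(360,104),D(290,86)),'knob':(S(257,145),D(300,160)),'clamp':(S(456,66),D(286,28)),
'orange_c':((248.6,266.6),(348.3,342.5)),'dish':(S(264,390),D(416,398)),'ball':(S(265,387),D(411,394)),'handle_end':(S(92,420),D(400,562)),'yellow':((361.5,256.4),(366.5,238.4))}
for k,(p,q) in P.items():
    x,e=tri([ray(a,p),ray(b,q)]); print(k,x.round(1),e)
print('lamp base', onz(a,S(474,365),10),onz(b,D(451,248),15))
E
```

```text
tab [ 449.  -143.2  149. ] [2.5, 2.5]
collar [632.8 -92.4 273.4] [0.75, 0.75]
knob [627.1  25.8 270.3] [1.04, 1.04]
clamp [ 635.1 -205.5  277.2] [0.64, 0.64]
orange_c [544.9 212.1  16.2] [1.68, 1.68]
dish [517.7  80.7   9.2] [0.56, 0.56]
ball [521.6  77.3   9.9] [0.78, 0.78]
handle_end [555.  264.2  21.2] [1.77, 1.77]
yellow [ 446.7 -139.3  -13.4] [5.65, 5.65]
lamp base [ 446.20158746 -141.67587365   10.        ] [ 449.26037708 -137.26756853   15.        ]
```

>>> {"op": "move_arm", "data": {
  "increments": [
    {"dp":[-20,-10,-14]},
    {"dp":[-20,-20,-28]},
    {"dp":[-20,-24,-32]},
    {"dp":[-20,-24,-32]},
    {"dp":[-10,-24,-32]},
    {"dp":[0,-24,-32]},
    {"dp":[0,-24,-32]},
    {"dp":[0,-24,-32]},
    {"dp":[0,-24,-32]},
    {"dp":[0,-24,-32]},
    {"dp":[0,-24,-32]},
    {"dp":[0,-18,-24]}
  ]
}}

```text
schema error: expected keys dp, turn
```

>>> {"op": "move_arm", "data": {
  "increments": [
    {"turn":-0.08},
    {"turn":-0.14},
    {"turn":-0.14},
    {"turn":-0.14},
    {"turn":-0.14},
    {"turn":-0.14},
    {"turn":-0.14},
    {"turn":-0.14},
    {"turn":-0.1},
    {}
  ]
}}

```text
schema error: expected keys dp, turn
```

>>> {"op": "move_arm", "data": {
  "increments": [
    {"dp":[-20,-10,-14],"turn":0},
    {"dp":[-20,-20,-28],"turn":0},
    {"dp":[-20,-24,-32],"turn":0},
    {"dp":[-20,-24,-32],"turn":0},
    {"dp":[-10,-24,-32],"turn":0},
    {"dp":[0,-24,-32],"turn":0},
    {"dp":[0,-24,-32],"turn":0},
    {"dp":[0,-24,-32],"turn":0},
    {"dp":[0,-24,-32],"turn":0},
    {"dp":[0,-24,-32],"turn":0},
    {"dp":[0,-24,-32],"turn":0},
    {"dp":[0,-18,-24],"turn":0}
  ]
}}

```text
t: 1.35
tcp_pos: [449.5, -141.2, 339.8]
ee_rot: [-0.692, -0.145, 0.692, -0.145]
wrist_force: [1.0, -0.6, 1.2]
grip_width: 85.3
```

>>> {"op": "move_arm", "data": {
  "increments": [
    {"dp":[0,0,0],"turn":-0.08},
    {"dp":[0,0,0],"turn":-0.14},
    {"dp":[0,0,0],"turn":-0.14},
    {"dp":[0,0,0],"turn":-0.14},
    {"dp":[0,0,0],"turn":-0.14},
    {"dp":[0,0,0],"turn":-0.14},
    {"dp":[0,0,0],"turn":-0.14},
    {"dp":[0,0,0],"turn":-0.14},
    {"dp":[0,0,0],"turn":-0.1},
    {"dp":[0,0,0],"turn":0},
    {"dp":[0,0,0],"turn":0}
  ]
}}

```text
t: 2.45
tcp_pos: [448.8, -143.3, 339.8]
ee_rot: [-0.5, -0.5, 0.5, -0.5]
wrist_force: [0.6, -1.0, 0.4]
grip_width: 85.4
```

```bash
python3 - <<'E'
from h import *
from scipy.spatial.transform import Rotation as R
for n in ['scene','side','wrist']: snap(n,n+'1')
s=state(); print({k:np.round(v,3).tolist() for k,v in s.items()}); print(R.from_quat(s['ee_rot']).as_matrix().round(3))
E
```

```text
{'t': 2.6, 'joint_pos': [-0.333, 0.107, 1.619, -0.0, 1.416, -0.333], 'dq': [-0.001, -0.001, 0.0, -0.0, 0.001, -0.005], 'joint_torque': [-0.0, -30.715, -24.586, -0.0, 0.001, 0.009], 'tcp_pos': [448.851, -143.295, 339.947], 'ee_rot': [-0.5, -0.5, 0.5, -0.5], 'wrist_force': [-0.562, 0.222, -0.03], 'torque': [-0.012, 0.023, -0.009], 'grip_width': 85.232}
[[-0.  1. -0.]
 [-0. -0. -1.]
 [-1. -0.  0.]]
```

View pics/wrist1.png

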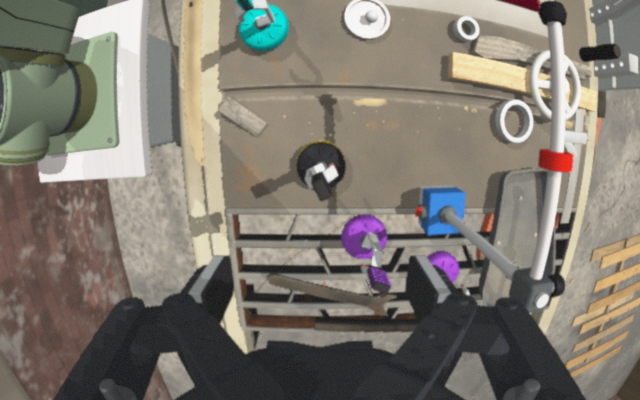

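View pics/scene1.png

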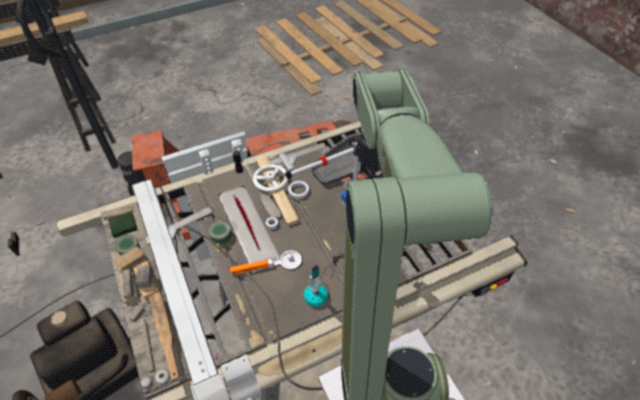

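View pics/side1.png

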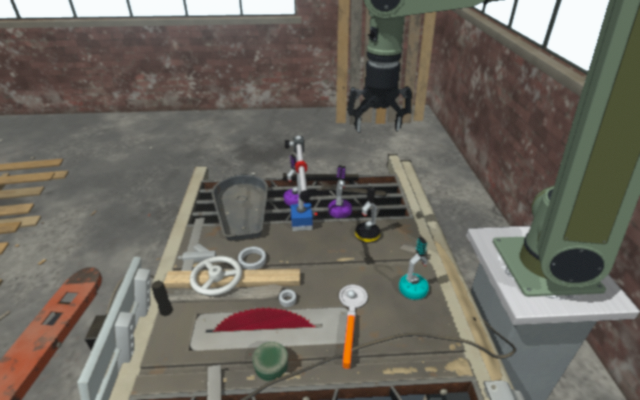

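```bash
python3 - <<'E'
from h import *
im=load('wrist1')['image']
f=lambda im,s,n:cv2.imwrite(n,cv2.cvtColor(cv2.resize(im,None,fx=s,fy=s,interpolation=cv2.INTER_CUBIC),cv2.COLOR_RGB2BGR))
f(im[130:215,285:365],7,'pics/c3.png'); f(im[0:320,470:610],1.85,'pics/c4.png')
a=load('side1')['image']; f(a[180:250,340:400],8,'pics/c5.png')
E
```

```text
(no output)
```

View pics/c3.png

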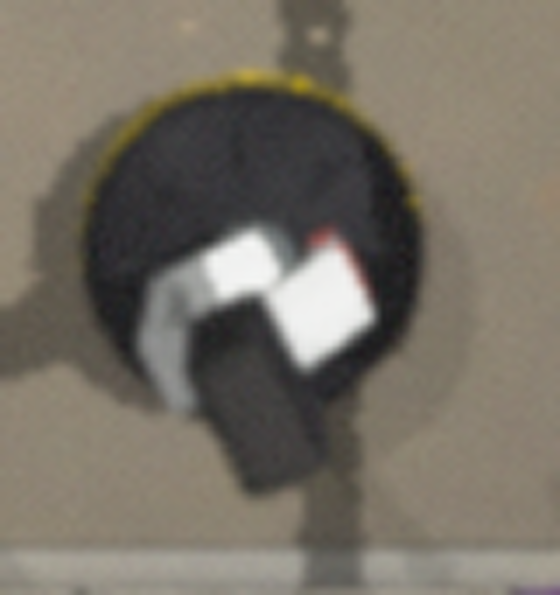

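View pics/c4.png

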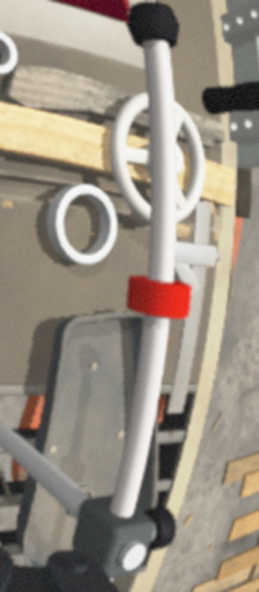

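View pics/c5.png

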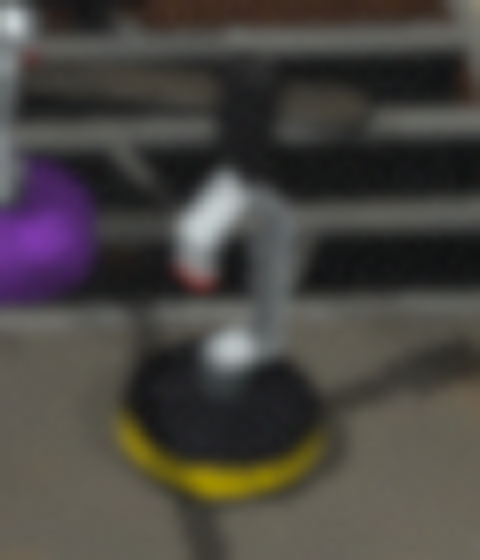

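```bash
python3 - <<'E'
from h import *
im=load('wrist1')['image'][155:205,300:345].astype(float)
im=np.clip((im/255)**0.45*255*1.0,0,255).astype(np.uint8)
cv2.imwrite('pics/c6.png',cv2.cvtColor(cv2.resize(im,None,fx=12,fy=12,interpolation=cv2.INTER_CUBIC),cv2.COLOR_RGB2BGR))
E
```

```text
(no output)
```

View pics/c6.png

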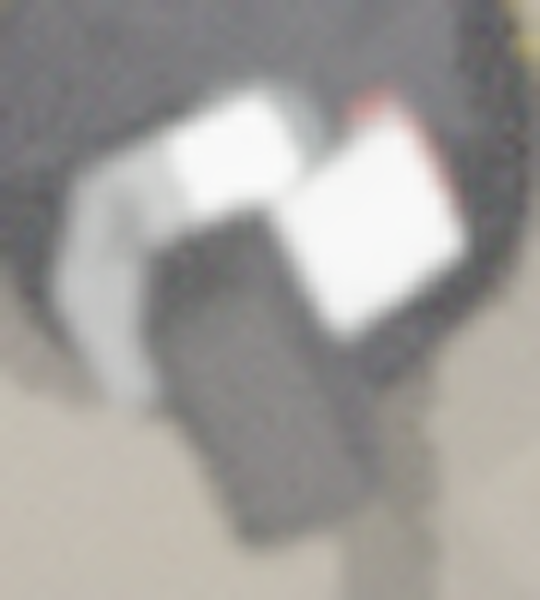

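>>> {"op": "move_arm", "data": {
  "increments": [
    {"dp":[10,0,12],"turn":0},
    {"dp":[20,0,25],"turn":0},
    {"dp":[20,0,25],"turn":0},
    {"dp":[10,0,10],"turn":0},
    {"dp":[0,0,0],"turn":0},
    {"dp":[0,0,0],"turn":0}
  ]
}}

```text
t: 3.2
tcp_pos: [449.1, -215.2, 280.2]
ee_rot: [0.5, 0.5, -0.5, 0.5]
wrist_force: [-0.2, -0.3, 0.3]
grip_width: 85.5
```

```bash
python3 - <<'E'
from h import *
d=snap('wrist','wrist2'); s=state(); print(s['t'],np.round(s['tcp_pos'],1))
V=np.array(d['view']); print((-V[:3,:3].T@V[:3,3]).round(0)); p=proj(d,[448,-141,148],True); print(p)
x,y=int(p[0]),int(p[1]); x0,y0=x-55,y-45
im=d['image'][y0:y0+90,x0:x0+110].astype(float); im=np.clip((im/255)**0.6*255,0,255).astype(np.uint8)
print(x0,y0)
cv2.imwrite('pics/c7.png',cv2.cvtColor(cv2.resize(im,None,fx=6.5,fy=6.5,interpolation=cv2.INTER_CUBIC),cv2.COLOR_RGB2BGR))
E
```

```text
3.25 [ 449.3 -215.   280.7]
[ 449. -143.  404.]
[318.67566335 112.21335329]
263 67
```

View pics/c7.png

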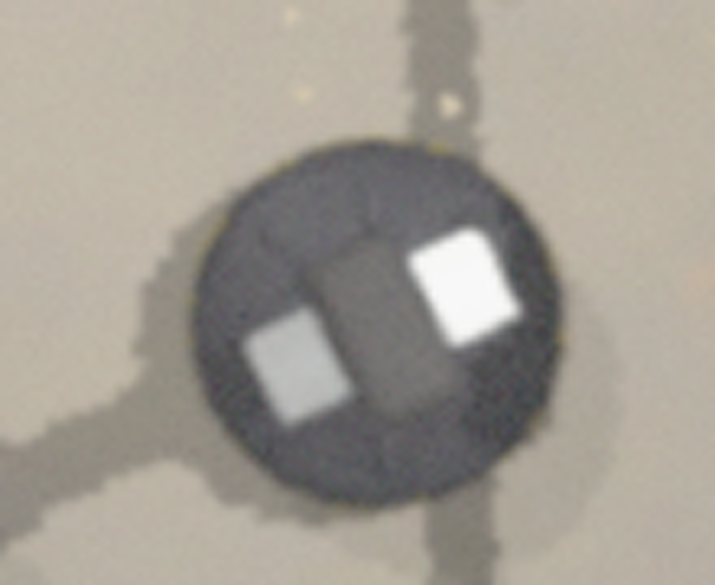

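```bash
python3 - <<'E'
from h import *
d=load('wrist2'); c=lambda x,y:(263+(x+.5)/6.5-.5,67+(y+.5)/6.5-.5)
def ang(p,q,z):
    v=(onz(d,c(*q),z,1)-onz(d,c(*p),z,1)); return round(float(np.degrees(np.arctan2(v[1],v[0]))),1),round(float(np.hypot(v[0],v[1])),1)
print('plates',ang((300,367),(465,287),115)); print('tabL',ang((385,418),(310,265),167)); print('tabR',ang((455,385),(385,240),167))
print('plate edges',ang((293,425),(244,347),112),ang((352,388),(305,308),112),ang((457,347),(408,255),112),ang((520,310),(475,228),112))
print('plate long',ang((244,347),(305,308),112),ang((293,425),(352,388),112),ang((408,255),(475,228),112),ang((457,347),(520,310),112))
t=onz(d,c(386,328),167,1); print('tab top centre',t.round(1))
# puck top circle centre z=29
print('puck',onz(d,c((193+562)/2,(140+508)/2),22,1).round(1))
w=load('wrist1'); c6=lambda x,y:(300+(x+.5)/12-.5,155+(y+.5)/12-.5)
for p,q in [((245,545),(385,418)),((370,480),(455,385))]:
    x,e=tri([ray(w,c6(*p),1),ray(d,c(*q),1)]); print('tab corner',x.round(1),e)
x,e=tri([ray(w,c6(465,245),1),ray(d,c(520,313),1)]); print('tip plate corner',x.round(1),e)
E
```

```text
plates (26.2, 26.1)
tabL (115.7, 20.1)
tabR (115.6, 18.9)
plate edges (121.5, 13.4) (120.0, 13.4) (117.9, 15.1) (118.8, 13.5)
plate long (32.4, 10.4) (32.1, 10.1) (22.7, 10.4) (31.2, 10.6)
tab top centre [ 450.5 -144.8  167. ]
puck [ 450.1 -145.4   22. ]
tab corner [ 449.6 -155.5  166.3] [0.8, 0.8]
tab corner [ 459.2 -151.8  158.7] [0.26, 0.26]
tip plate corner [ 470.9 -143.   100.8] [0.1, 0.1]
```

```bash
python3 - <<'E'
from h import *
a=load('scene0');b=load('side0');w=load('wrist1');w2=load('wrist2')
S=lambda x,y:(200+x/2.9-.3,125+y/2.9-.3); D=lambda x,y:(180+x/2.4-.3,130+y/2.4-.3); W=lambda x,y:(470+x/1.85-.25,y/1.85-.25)
print('purple tab',tri([ray(b,D(387,90)),ray(w,(379,287),1)]))
print('purple2 tab',tri([ray(b,D(270,65)),ray(a,S(530,98))]))
print('teal tab',tri([ray(a,S(333,412)),ray(b,D(580,262))]))
print('collar 2',tri([ray(a,S(360,104)),ray(b,D(290,86))]),'3',tri([ray(a,S(360,104)),ray(b,D(290,86)),ray(w,W(159,297),1)]))
print('knob near end of rail',tri([ray(a,S(265,138)),ray(b,D(299,150)),ray(w,W(155,42),1)]))
print('dish',tri([ray(a,S(264,390)),ray(b,D(416,398)),ray(w,(366.5,18),1)]))
E
```

```text
purple tab (array([ 517.38508589, -261.91418507,  160.30665644]), [0.21, 0.21])
purple2 tab (array([ 655.75024695, -319.81762282,  163.22385503]), [2.95, 2.95])
teal tab (array([369.48345898,  64.08926659, 169.04429096]), [0.06, 0.06])
collar 2 (array([632.77899425, -92.36017104, 273.38257981]), [0.75, 0.75]) 3 (array([632.53703213, -92.70788558, 272.67209666]), [0.55, 1.23, 1.07])
knob near end of rail (array([627.40642917,  15.83117017, 273.72178982]), [2.4, 0.6, 1.84])
dish (array([517.96561792,  79.09905235,   7.10301882]), [1.58, 0.92, 1.29])
```

>>> {"op": "move_arm", "data": {
  "increments": [
    {"dp":[0,0,-20],"turn":-0.06},
    {"dp":[0,0,-30],"turn":-0.12},
    {"dp":[0,0,-20],"turn":-0.12},
    {"dp":[0,0,0],"turn":-0.12},
    {"dp":[0,0,0],"turn":-0.03},
    {"dp":[0,0,0],"turn":0},
    {"dp":[0,0,0],"turn":0}
  ]
}}

```text
t: 3.95
tcp_pos: [443.7, -145.7, 280.4]
ee_rot: [0.376, 0.599, -0.376, 0.599]
wrist_force: [-0.5, -0.4, -0.5]
grip_width: 85.2
```

>>> {"op": "move_arm", "data": {
  "increments": [
    {"dp":[5,6,2],"turn":0},
    {"dp":[20,0,0],"turn":0},
    {"dp":[30,0,0],"turn":0},
    {"dp":[30,0,0],"turn":0},
    {"dp":[25,0,0],"turn":0},
    {"dp":[15,0,0],"turn":0},
    {"dp":[7,0,0],"turn":0},
    {"dp":[0,0,0],"turn":0},
    {"dp":[0,0,0],"turn":0}
  ],
  "claw": 60
}}

```text
t: 4.85
tcp_pos: [450.5, -145.2, 148.5]
ee_rot: [0.376, 0.599, -0.376, 0.599]
wrist_force: [-0.6, 0.6, -0.3]
grip_width: 59.9
```

```bash
python3 - <<'E'
from h import *
for n in ['scene','side','wrist']: snap(n,n+'3')
a=load('side3')['image'][130:260,310:430]; w=load('wrist3')['image']
cv2.imwrite('pics/c8.png',cv2.cvtColor(cv2.resize(a,None,fx=4.5,fy=4.5,interpolation=cv2.INTER_CUBIC),cv2.COLOR_RGB2BGR))
print(np.round(state()['tcp_pos'],1))
E
```

```text
[ 450.4 -145.1  148.9]
```

View pics/c8.png

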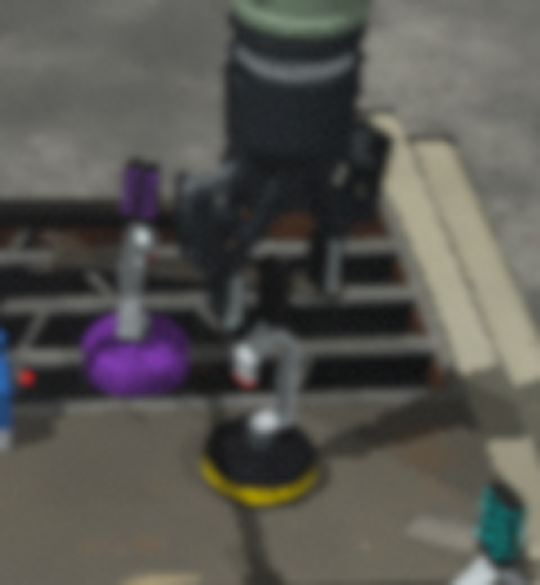

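View pics/wrist3.png

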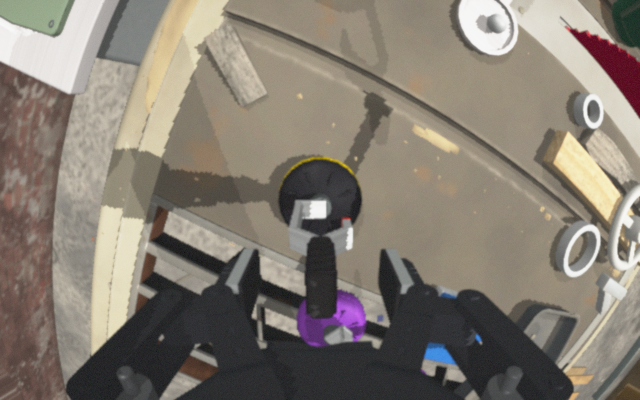

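The tab at wrist (320,280) sits midway between the fingers at (240,290) and (395,285), and the hook is square to the tool, so I'm closing the gripper.

>>> {"op": "move_arm", "data": {
  "increments": [
    {"dp":[0,0,0],"turn":0},
    {"dp":[0,0,0],"turn":0},
    {"dp":[0,0,0],"turn":0},
    {"dp":[0,0,0],"turn":0},
    {"dp":[0,0,0],"turn":0},
    {"dp":[0,0,0],"turn":0},
    {"dp":[0,0,0],"turn":0},
    {"dp":[0,0,0],"turn":0}
  ],
  "claw": 0,
  "squeeze": 50
}}

```text
t: 5.8
tcp_pos: [450.0, -144.9, 148.2]
ee_rot: [0.376, 0.599, -0.375, 0.599]
wrist_force: [0.3, 1.1, 2.1]
grip_width: 11.3
```

>>> {"op": "move_arm", "data": {
  "increments": [
    {"dp":[-3,0,0],"turn":0},
    {"dp":[-10,0,0],"turn":0},
    {"dp":[-20,0,0],"turn":0},
    {"dp":[-20,0,0],"turn":0},
    {"dp":[-20,0,0],"turn":0},
    {"dp":[-20,0,0],"turn":0},
    {"dp":[-20,0,0],"turn":0},
    {"dp":[-7,0,0],"turn":0},
    {"dp":[0,0,0],"turn":0.05},
    {"dp":[0,0,0],"turn":0.1},
    {"dp":[0,0,0],"turn":0.12},
    {"dp":[0,0,0],"turn":0.1},
    {"dp":[0,0,0],"turn":0.08},
    {"dp":[0,0,0],"turn":0},
    {"dp":[0,0,0],"turn":0}
  ]
}}

```text
t: 7.3
tcp_pos: [449.5, -144.8, 267.7]
ee_rot: [0.499, 0.501, -0.5, 0.5]
wrist_force: [-0.0, 0.4, -1.2]
grip_width: 11.3
```

```bash
python3 - <<'E'
from h import *
for n in ['scene','side','wrist']: snap(n,n+'4')
s=state();print(np.round(s['tcp_pos'],1),s['ee_rot'],s['grip_width'],s['wrist_force'],s['t'])
E
```

```text
[ 449.7 -144.9  267.9] [ 0.4994539   0.50054271 -0.49960579  0.50039669] 11.3995109028076 [-0.54392175  0.02955782 -1.68080124] 7.45
```

View pics/wrist4.png

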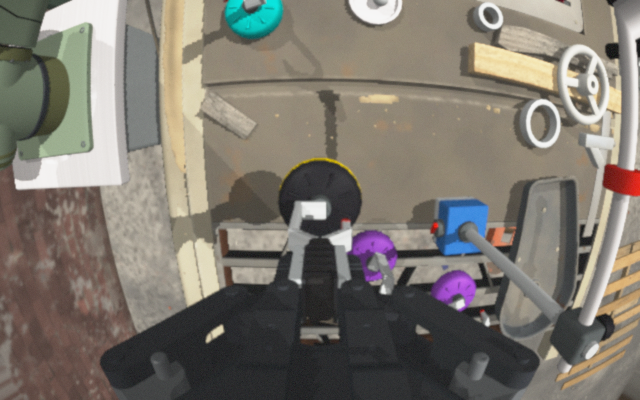

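View pics/side4.png

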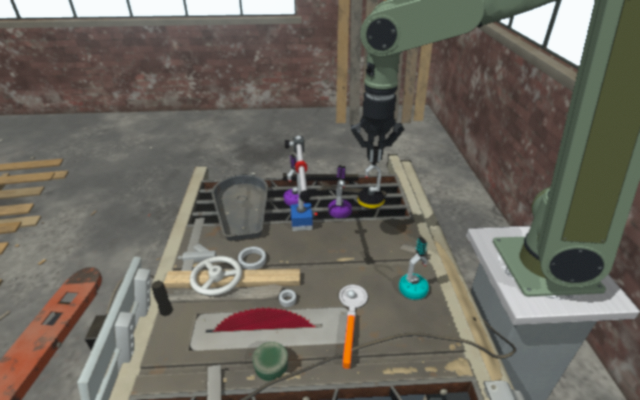

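>>> {"op": "move_arm", "data": {
  "increments": [
    {"dp":[-10,0,0],"turn":0},
    {"dp":[-22,0,0],"turn":0},
    {"dp":[-25,0,0],"turn":0},
    {"dp":[-20,5,-5],"turn":0},
    {"dp":[-10,15,-12],"turn":0},
    {"dp":[0,20,-16],"turn":0},
    {"dp":[0,20,-16],"turn":0},
    {"dp":[0,20,-16],"turn":0},
    {"dp":[0,15,-12],"turn":0},
    {"dp":[0,10,-6],"turn":0},
    {"dp":[0,5,-2],"turn":0},
    {"dp":[0,0,0],"turn":0},
    {"dp":[0,0,0],"turn":0}
  ]
}}

```text
t: 8.75
tcp_pos: [559.2, -60.3, 355.1]
ee_rot: [-0.5, -0.5, 0.5, -0.5]
wrist_force: [-0.0, 0.7, -0.8]
grip_width: 11.8
```

```bash
python3 - <<'E'
from h import *
for n in ['scene','side','wrist']: snap(n,n+'5')
s=state();print(np.round(s['tcp_pos'],1),s['ee_rot'],s['grip_width'],s['wrist_force'],s['t'])
f=lambda im,s,n:cv2.imwrite(n,cv2.cvtColor(cv2.resize(im,None,fx=s,fy=s,interpolation=cv2.INTER_CUBIC),cv2.COLOR_RGB2BGR))
f(load('scene5')['image'][130:230,230:390],4.5,'pics/c9.png')
f(load('side5')['image'][110:240,250:390],4.5,'pics/c10.png')
E
```

```text
[559.2 -60.3 355.3] [ 0.49988476  0.49995462 -0.50001147  0.50014912] 10.962812241449052 [ 0.52832911 -0.00721614 -0.89453648] 8.9
```

View pics/wrist5.png

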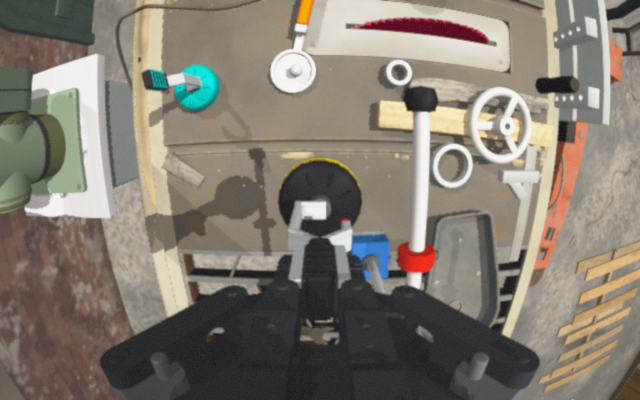

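View pics/c9.png

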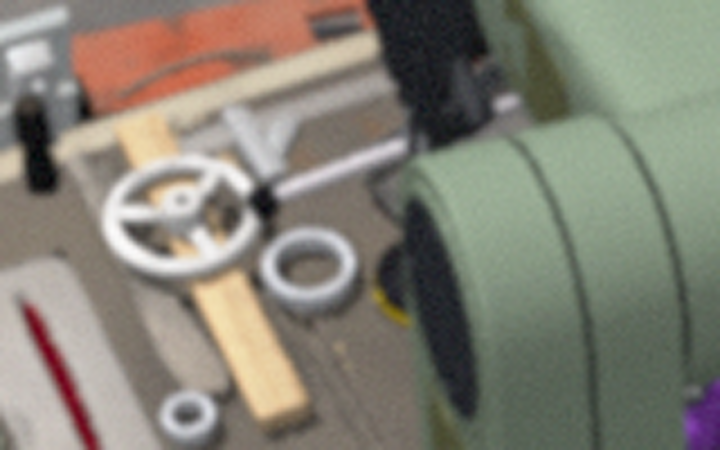

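View pics/c10.png

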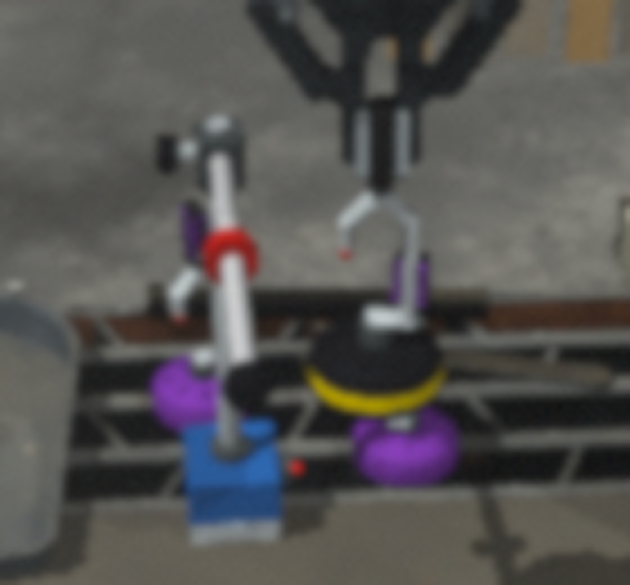

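```bash
python3 - <<'E'
from h import *
rs=[]
for t,box in [('wrist1',(530,140,585,180)),('wrist4',(595,155,640,200)),('wrist5',(390,235,445,280)),('scene0',(312,150,335,168)),('side0',(290,155,310,175))]:
    d=load(t);hsv=cv2.cvtColor(d['image'],cv2.COLOR_RGB2HSV)
    m=(cv2.inRange(hsv,(0,150,90),(7,255,255))|cv2.inRange(hsv,(172,150,90),(180,255,255)))
    x0,y0,x1,y1=box; mm=np.zeros_like(m);mm[y0:y1,x0:x1]=m[y0:y1,x0:x1]
    ys,xs=np.nonzero(mm); c=cv2.minAreaRect(np.c_[xs,ys].astype(np.float32))
    print(t,len(xs),xs.min(),xs.max(),ys.min(),ys.max(),xs.mean().round(1),ys.mean().round(1),c)
    rs.append(ray(d,c[0],t[0]=='w'))
print(tri(rs),tri(rs[:3]),tri(rs[2:]))
# rail edges in wrist5
d=load('wrist5')
im=d['image'].astype(int)
for r in [115,130,150,170,190,210,225,235]:
    row=im[r,395:450]; w=np.nonzero(row.min(1)>165)[0]+395; print(r,w.min(),w.max(),len(w),onz(d,((w.min()+w.max())/2,r),270,1).round(1))
E
```

```text
wrist1 594 539 572 150 171 555.7 160.7 ((555.4878540039062, 160.6097869873047), (32.908599853515625, 19.43595314025879), 6.34019136428833)
wrist4 873 603 639 165 195 621.9 180.2 ((622.234619140625, 179.92056274414062), (39.17202377319336, 25.661500930786133), 12.264772415161133)
wrist5 812 398 434 243 272 415.6 258.8 ((415.8154602050781, 257.5597839355469), (36.46235275268555, 28.288972854614258), 2.602562189102173)
scene0 35 320 326 156 164 323.7 159.7 ((324.0000305175781, 160.00003051757812), (8.049844741821289, 5.366563320159912), 63.43495178222656)
side0 59 295 306 161 170 300.0 164.5 ((300.311767578125, 165.15293884277344), (8.026427268981934, 10.738059043884277), 77.47119140625)
(array([632.95492547, -93.38857348, 271.96209076]), [1.09, 2.37, 0.54, 1.56, 2.32]) (array([633.76328824, -93.5037988 , 269.24365706]), [0.36, 0.6, 0.6]) (array([632.94955819, -92.49282952, 274.38573826]), [1.07, 0.35, 0.96])
115 395 449 48 [629.5  13.9 270. ]
130 417 449 21 [638.2   3.8 270. ]
150 416 447 23 [637.8 -10.5 270. ]
170 416 437 18 [635. -25. 270.]
190 415 428 14 [632.3 -39.7 270. ]
210 415 427 13 [633.4 -54.9 270. ]
225 414 425 12 [633.4 -66.7 270. ]
235 413 424 12 [633.6 -74.7 270. ]
```

```bash
python3 - <<'E'
from h import *
im=load('wrist5')['image'][80:295,360:480]
cv2.imwrite('pics/c11.png',cv2.cvtColor(cv2.resize(im,None,fx=2.75,fy=2.75,interpolation=cv2.INTER_CUBIC),cv2.COLOR_RGB2BGR))
for r in (150,200,235): print(r,load('wrist5')['image'][r,402:440].mean(1).round().astype(int).tolist())
E
```

```text
150 [143, 142, 144, 144, 142, 147, 143, 148, 148, 146, 138, 137, 140, 152, 170, 188, 207, 220, 230, 237, 241, 244, 245, 245, 244, 242, 235, 189, 123, 90, 88, 93, 105, 116, 129, 139, 151, 187]
200 [125, 126, 126, 128, 128, 127, 128, 130, 127, 129, 138, 148, 160, 177, 198, 215, 224, 232, 238, 242, 244, 244, 244, 242, 237, 211, 160, 137, 135, 135, 134, 134, 136, 136, 135, 134, 135, 132]
235 [128, 127, 130, 128, 129, 129, 127, 126, 133, 145, 159, 178, 198, 215, 225, 233, 237, 240, 243, 243, 242, 241, 225, 168, 103, 83, 81, 76, 81, 80, 74, 66, 74, 106, 130, 138, 132, 125]
```

View pics/c11.png

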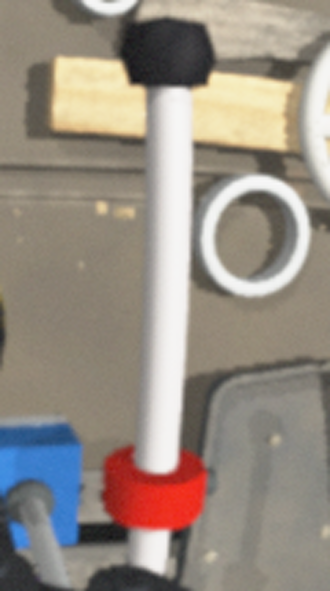

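```bash
python3 - <<'E'
from h import *
d=load('wrist5')
for p in [(421.2,150),(419.8,200),(417.7,235)]: print(onz(d,p,270,1).round(1))
print('face',onz(d,(417.0,252.4),276,1).round(1), 'knob face',onz(d,(360+170/2.75,80+86/2.75),274,1).round(1))
# collar bottom (image) edge: top rim right face z=285
print('back rim',onz(d,(360+157/2.75,80+528/2.75),285,1).round(1),'front rim top',onz(d,(360+157/2.75,80+484/2.75),285,1).round(1))
# lamp puck / hook check in held
print('tip red',onz(d,(346,222),355-148+82,1).round(1))
# rail height by triangulating rail lines: wrist4 vs wrist5 collar-independent using y-coordinate of collar: see earlier
E
```

```text
[630.  -10.8 270. ]
[631.7 -47.2 270. ]
[632.9 -74.7 270. ]
face [631.9 -86.4 276. ] knob face [627.9  16.4 274. ]
back rim [630.9 -98.3 285. ] front rim top [629.1 -85.  285. ]
tip red [576.  -56.9 289. ]
```

>>> {"op": "move_arm", "data": {
  "increments": [
    {"dp":[0,0,0],"turn":-0.04},
    {"dp":[0,5,-7],"turn":0},
    {"dp":[0,12,0],"turn":0},
    {"dp":[0,15,0],"turn":0},
    {"dp":[0,15,0],"turn":0},
    {"dp":[0,12,0],"turn":0},
    {"dp":[0,8,0],"turn":0},
    {"dp":[0,4,0],"turn":0},
    {"dp":[0,2,0],"turn":0},
    {"dp":[0,0,0],"turn":0},
    {"dp":[0,0,0],"turn":0},
    {"dp":[0,0,0],"turn":0}
  ]
}}

```text
t: 10.1
tcp_pos: [632.0, -49.8, 355.3]
ee_rot: [0.49, 0.51, -0.49, 0.51]
wrist_force: [0.5, 0.5, -1.5]
grip_width: 11.8
```

```bash
python3 - <<'E'
from h import *
for n in ['scene','side','wrist']: snap(n,n+'6')
s=state();print(np.round(s['tcp_pos'],1),s['ee_rot'],s['grip_width'],s['wrist_force'],s['t'])
f=lambda im,s,n:cv2.imwrite(n,cv2.cvtColor(cv2.resize(im,None,fx=s,fy=s,interpolation=cv2.INTER_CUBIC),cv2.COLOR_RGB2BGR))
f(load('side6')['image'][110:230,240:370],4.8,'pics/c12.png')
f(load('wrist6')['image'][120:320,220:420],2.9,'pics/c13.png')
E
```

```text
[632.1 -49.8 355.3] [ 0.48970887  0.51004008 -0.48962723  0.51020537] 11.404007919054646 [ 0.13060102  0.32726823 -1.32223434] 10.25
```

View pics/c12.png

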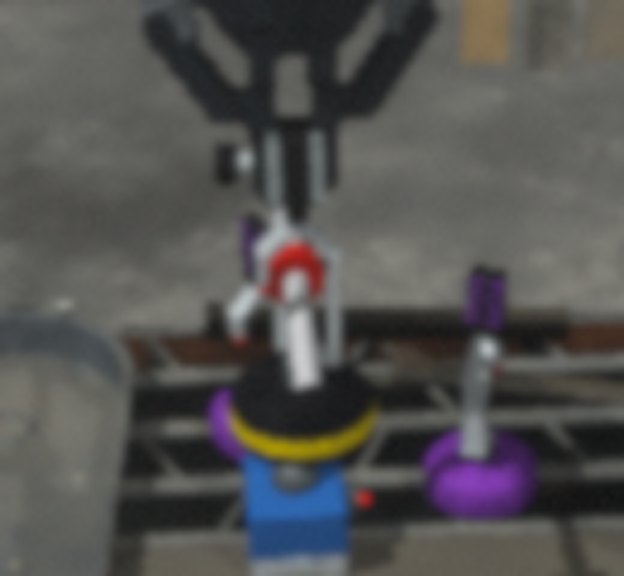

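View pics/c13.png

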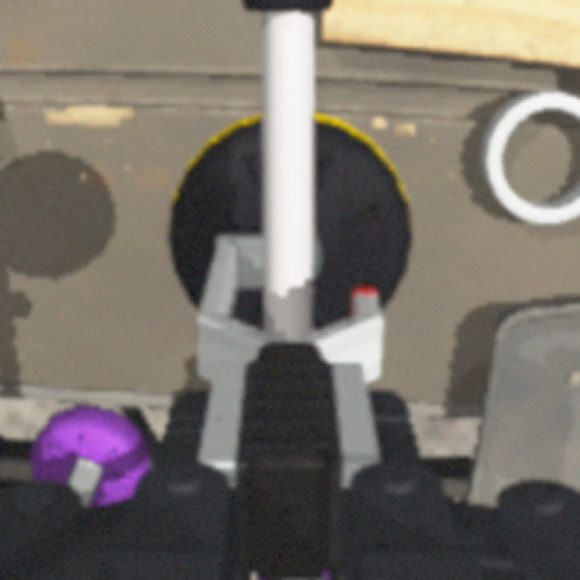

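>>> {"op": "move_arm", "data": {
  "increments": [
    {"dp":[6,0,0],"turn":0},
    {"dp":[10,0,0],"turn":0},
    {"dp":[10,0,0],"turn":0},
    {"dp":[6,0,0],"turn":0},
    {"dp":[3,0,0],"turn":0},
    {"dp":[2,0,0],"turn":0},
    {"dp":[0,0,0],"turn":0},
    {"dp":[0,0,0],"turn":0}
  ]
}}

```text
t: 11.05
tcp_pos: [632.5, -49.8, 318.4]
ee_rot: [0.49, 0.51, -0.489, 0.51]
wrist_force: [-0.3, -0.5, -1.1]
grip_width: 11.3
```

>>> {"op": "move_arm", "data": {
  "increments": [
    {"dp":[1,0,0],"turn":0},
    {"dp":[0,0,0],"turn":0},
    {"dp":[0,0,0],"turn":0}
  ]
}}

```text
t: 11.35
tcp_pos: [632.4, -49.8, 317.1]
ee_rot: [0.49, 0.51, -0.49, 0.51]
wrist_force: [-1.1, -0.9, -2.1]
grip_width: 11.3
```

>>> {"op": "move_arm", "data": {
  "increments": [
    {"dp":[1,0,0],"turn":0},
    {"dp":[0,0,0],"turn":0},
    {"dp":[0,0,0],"turn":0}
  ]
}}

```text
t: 11.65
tcp_pos: [632.3, -49.8, 316.0]
ee_rot: [0.49, 0.51, -0.49, 0.51]
wrist_force: [-0.0, 0.7, -1.2]
grip_width: 12.0
```

>>> {"op": "move_arm", "data": {
  "increments": [
    {"dp":[1,0,0],"turn":0},
    {"dp":[0,0,0],"turn":0},
    {"dp":[0,0,0],"turn":0}
  ]
}}

```text
t: 11.95
tcp_pos: [632.3, -49.8, 315.0]
ee_rot: [0.49, 0.51, -0.49, 0.51]
wrist_force: [1.2, -0.5, -1.7]
grip_width: 11.2
```

>>> {"op": "move_arm", "data": {
  "increments": [
    {"dp":[0,0,4],"turn":0},
    {"dp":[0,0,7],"turn":0},
    {"dp":[0,0,6],"turn":0},
    {"dp":[0,0,4],"turn":0},
    {"dp":[1,0,1],"turn":0},
    {"dp":[0,0,0],"turn":0},
    {"dp":[0,0,0],"turn":0}
  ]
}}

```text
t: 12.65
tcp_pos: [633.2, -71.7, 313.9]
ee_rot: [0.49, 0.51, -0.49, 0.51]
wrist_force: [-0.7, 0.5, -1.3]
grip_width: 11.4
```

>>> {"op": "move_arm", "data": {
  "increments": [
    {"dp":[1,0,0],"turn":0},
    {"dp":[0,0,0],"turn":0},
    {"dp":[0,0,0],"turn":0}
  ]
}}

```text
t: 12.95
tcp_pos: [633.2, -71.6, 313.6]
ee_rot: [0.49, 0.51, -0.489, 0.51]
wrist_force: [-1.4, 0.1, 1.7]
grip_width: 11.3
```

```bash
python3 - <<'E'
from h import *
for n in ['side','wrist']: snap(n,n+'7')
s=state();print(np.round(s['tcp_pos'],1),s['grip_width'],s['wrist_force'],s['t'])
f=lambda im,s,n:cv2.imwrite(n,cv2.cvtColor(cv2.resize(im,None,fx=s,fy=s,interpolation=cv2.INTER_CUBIC),cv2.COLOR_RGB2BGR))
f(load('side7')['image'][130:230,250:350],5.8,'pics/c14.png')
f(load('wrist7')['image'][120:320,220:420],2.9,'pics/c15.png')
E
```

```text
[633.2 -71.6 313.6] 11.345253852181857 [-1.72532005  0.52058513  3.14228996] 13.05
```

View pics/c14.png

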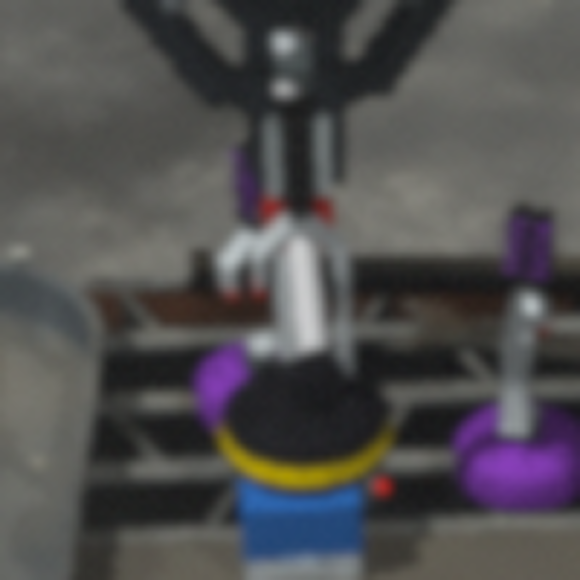

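View pics/c15.png

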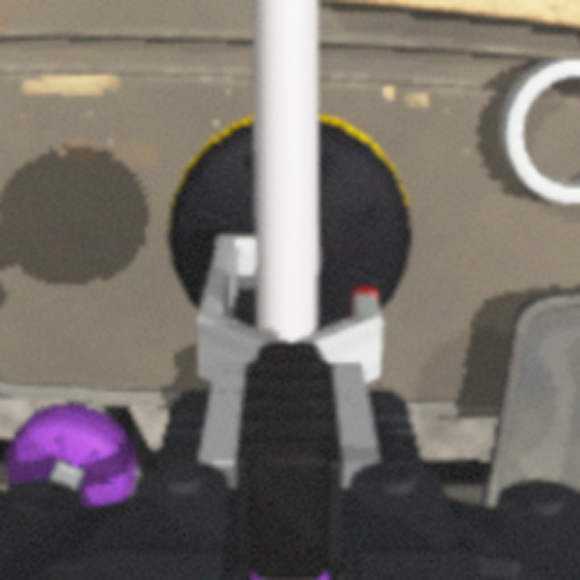

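>>> {"op": "move_arm", "data": {
  "increments": [
    {"dp":[0,0,2],"turn":0},
    {"dp":[0,0,2],"turn":0},
    {"dp":[0,0,0],"turn":0},
    {"dp":[0,0,0],"turn":0}
  ]
}}

```text
t: 13.45
tcp_pos: [633.0, -75.3, 313.0]
ee_rot: [0.49, 0.511, -0.49, 0.51]
wrist_force: [-3.8, 3.2, 3.5]
grip_width: 11.4
```

>>> {"op": "move_arm", "data": {
  "increments": [
    {"dp":[0,0,1],"turn":0},
    {"dp":[0,0,1],"turn":0},
    {"dp":[0,0,0],"turn":0},
    {"dp":[0,0,0],"turn":0}
  ]
}}

```text
t: 13.85
tcp_pos: [633.1, -77.3, 313.0]
ee_rot: [0.49, 0.511, -0.49, 0.51]
wrist_force: [-3.7, 3.0, 3.3]
grip_width: 11.2
```

>>> {"op": "move_arm", "data": {
  "increments": [
    {"dp":[0,0,1],"turn":0},
    {"dp":[0,0,0],"turn":0},
    {"dp":[0,0,0],"turn":0}
  ]
}}

```text
t: 14.15
tcp_pos: [633.1, -78.0, 313.0]
ee_rot: [0.49, 0.511, -0.489, 0.51]
wrist_force: [-3.3, 3.9, 2.7]
grip_width: 11.4
```

>>> {"op": "move_arm", "data": {
  "increments": [
    {"dp":[0,0,1],"turn":0},
    {"dp":[0,0,0],"turn":0},
    {"dp":[0,0,0],"turn":0}
  ]
}}

```text
t: 14.45
tcp_pos: [633.1, -78.1, 313.0]
ee_rot: [0.49, 0.511, -0.489, 0.509]
wrist_force: [-4.4, 5.6, 3.7]
grip_width: 11.2
```

>>> {"op": "move_arm", "data": {
  "increments": [
    {"dp":[0,-1,0],"turn":0},
    {"dp":[0,0,1],"turn":0},
    {"dp":[0,0,0],"turn":0},
    {"dp":[0,0,0],"turn":0}
  ]
}}

```text
t: 14.85
tcp_pos: [633.0, -78.2, 313.0]
ee_rot: [0.491, 0.511, -0.488, 0.509]
wrist_force: [-2.4, 8.0, 2.8]
grip_width: 11.5
```

```bash
python3 - <<'E'
from h import *
for n in ['side','wrist','scene']: snap(n,n+'8')
s=state();print(np.round(s['tcp_pos'],1),s['grip_width'],s['wrist_force'],s['torque'],s['t'])
f=lambda im,s,n:cv2.imwrite(n,cv2.cvtColor(cv2.resize(im,None,fx=s,fy=s,interpolation=cv2.INTER_CUBIC),cv2.COLOR_RGB2BGR))
f(load('scene8')['image'][130:210,270:370],6,'pics/c16.png')
E
```

```text
[633.  -78.2 313. ] 11.400668718927928 [-1.26829902  8.904191    3.82781123] [ 1.65697722  0.34447449 -0.01066064] 15.0
```

View pics/c16.png

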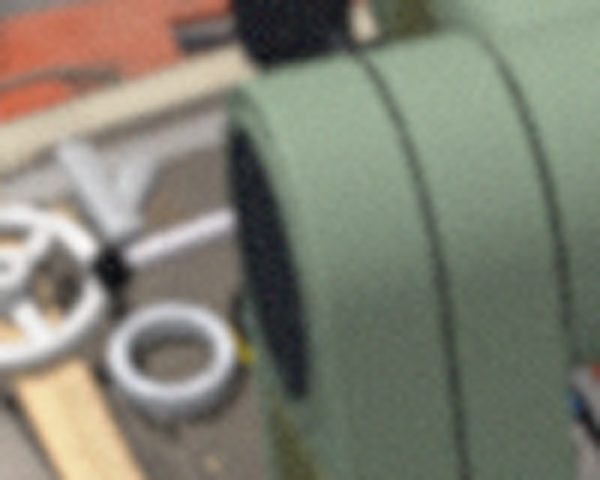

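>>> {"op": "move_arm", "data": {
  "increments": [
    {"dp":[0,0,-1],"turn":0},
    {"dp":[0,0,-1],"turn":0},
    {"dp":[-0.5,0,0],"turn":0},
    {"dp":[0,0,0],"turn":0}
  ]
}}

```text
t: 15.4
tcp_pos: [632.9, -78.0, 313.0]
ee_rot: [0.49, 0.511, -0.489, 0.51]
wrist_force: [-0.1, 6.8, 0.2]
grip_width: 11.3
```

>>> {"op": "move_arm", "data": {
  "increments": [
    {"dp":[0,0,0],"turn":0},
    {"dp":[0,0,0],"turn":0},
    {"dp":[0,0,0],"turn":0}
  ],
  "squeeze": 20
}}

```text
t: 15.7
tcp_pos: [633.0, -78.0, 313.1]
ee_rot: [0.49, 0.511, -0.489, 0.51]
wrist_force: [0.0, 5.5, 1.2]
grip_width: 11.6
```

>>> {"op": "move_arm", "data": {
  "increments": [
    {"dp":[0,0,0],"turn":0},
    {"dp":[0,0,0],"turn":0},
    {"dp":[0,0,0],"turn":0},
    {"dp":[0,0,0],"turn":0},
    {"dp":[0,0,0],"turn":0},
    {"dp":[0,0,0],"turn":0}
  ],
  "claw": 50
}}

```text
t: 16.3
tcp_pos: [632.6, -79.0, 313.5]
ee_rot: [0.49, 0.51, -0.49, 0.51]
wrist_force: [-0.6, -0.0, -0.9]
grip_width: 50.1
```

```bash
python3 - <<'E'
from h import *
for n in ['side','wrist']: snap(n,n+'9')
s=state();print(np.round(s['tcp_pos'],1),s['grip_width'],s['wrist_force'],s['torque'],s['t'])
f=lambda im,s,n:cv2.imwrite(n,cv2.cvtColor(cv2.resize(im,None,fx=s,fy=s,interpolation=cv2.INTER_CUBIC),cv2.COLOR_RGB2BGR))
f(load('side9')['image'][130:230,250:350],5.8,'pics/c17.png')
f(load('wrist9')['image'][120:320,220:420],2.9,'pics/c18.png')
E
```

```text
[632.5 -78.9 313.5] 49.838124245630524 [ 0.05175394 -0.54010461 -0.49355502] [-0.01882049 -0.03918541 -0.06907485] 16.4
```

View pics/c17.png

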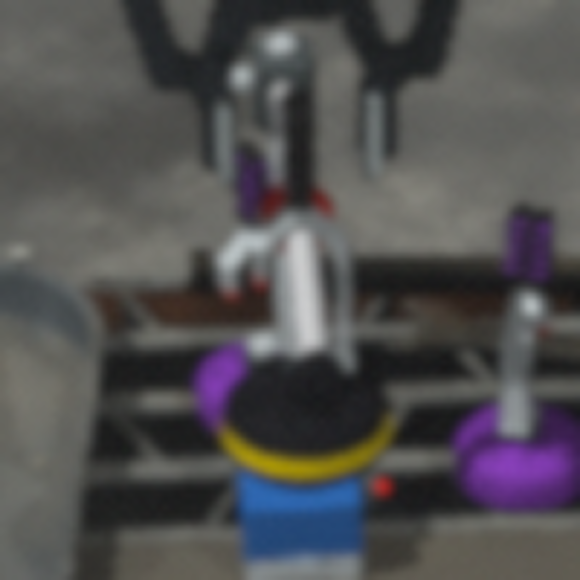

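View pics/c18.png

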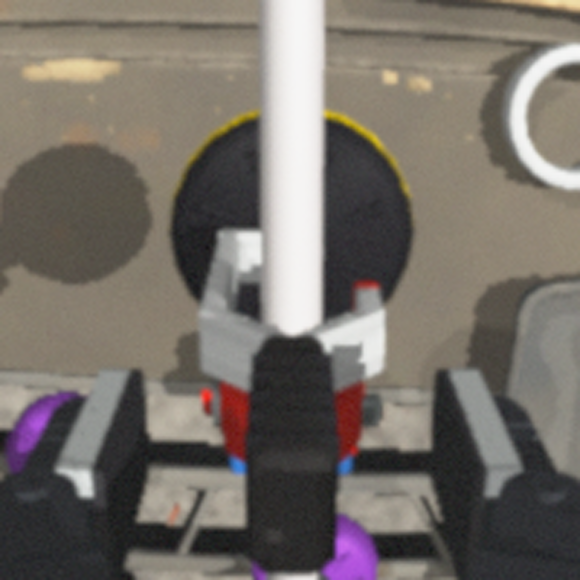

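>>> {"op": "move_arm", "data": {
  "increments": [
    {"dp":[-4,0,0],"turn":0},
    {"dp":[-12,0,0],"turn":0},
    {"dp":[-22,0,0],"turn":0},
    {"dp":[-22,0,0],"turn":0},
    {"dp":[-20,0,0],"turn":0},
    {"dp":[0,0,0],"turn":0},
    {"dp":[0,0,0],"turn":0}
  ]
}}

```text
t: 17.1
tcp_pos: [632.6, -78.8, 393.9]
ee_rot: [0.49, 0.51, -0.489, 0.51]
wrist_force: [1.0, -0.3, -0.3]
grip_width: 49.8
```

```bash
python3 - <<'E'
from h import *
for n in ['side','wrist']: snap(n,n+'10')
s=state();print(np.round(s['tcp_pos'],1),s['grip_width'],s['t'])
f=lambda im,s,n:cv2.imwrite(n,cv2.cvtColor(cv2.resize(im,None,fx=s,fy=s,interpolation=cv2.INTER_CUBIC),cv2.COLOR_RGB2BGR))
f(load('wrist10')['image'][150:320,240:400],3.5,'pics/c19.png')
E
```

```text
[632.2 -78.7 392.3] 50.06696724889079 17.2
```

View pics/c19.png

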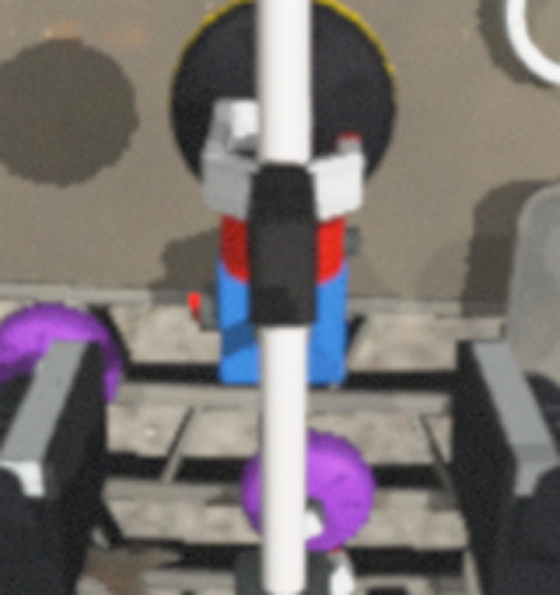

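>>> {"op": "move_arm", "data": {
  "increments": [
    {"dp":[0,-4,-16],"turn":0},
    {"dp":[0,-8,-30],"turn":0},
    {"dp":[0,-10,-36],"turn":0},
    {"dp":[0,-10,-36],"turn":0},
    {"dp":[0,-10,-36],"turn":0},
    {"dp":[0,-10,-36],"turn":0},
    {"dp":[0,-10,-36],"turn":0},
    {"dp":[20,-8,-30],"turn":0},
    {"dp":[20,-4,-18],"turn":0.05},
    {"dp":[20,0,0],"turn":0.1},
    {"dp":[20,0,0],"turn":0.07},
    {"dp":[12,0,0],"turn":0},
    {"dp":[0,0,0],"turn":0},
    {"dp":[0,0,0],"turn":0}
  ],
  "claw": 60
}}

```text
t: 18.6
tcp_pos: [547.4, 192.2, 301.9]
ee_rot: [0.543, 0.454, -0.542, 0.454]
wrist_force: [0.1, 1.0, 0.0]
grip_width: 60.0
```

```bash
python3 - <<'E'
from h import *
for n in ['scene','side','wrist']: snap(n,n+'11')
s=state();print(np.round(s['tcp_pos'],1),np.round(s['ee_rot'],3),s['grip_width'],s['t'],np.round(s['joint_pos'],2))
f=lambda im,s,n:cv2.imwrite(n,cv2.cvtColor(cv2.resize(im,None,fx=s,fy=s,interpolation=cv2.INTER_CUBIC),cv2.COLOR_RGB2BGR))
f(load('scene11')['image'][120:320,200:420],2.9,'pics/c20.png')
f(load('side11')['image'][130:230,250:350],5.8,'pics/c21.png')
E
```

```text
[547.8 192.  302.7] [ 0.543  0.453 -0.542  0.454] 59.75760530098947 18.75 [ 0.32  0.3   1.46 -0.    1.38  0.5 ]
```

View pics/wrist11.png

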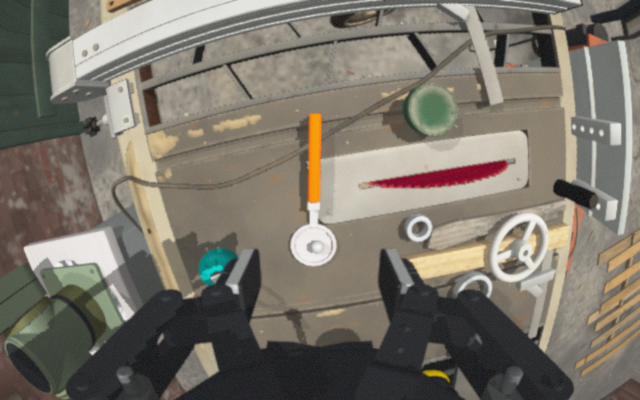

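View pics/c20.png

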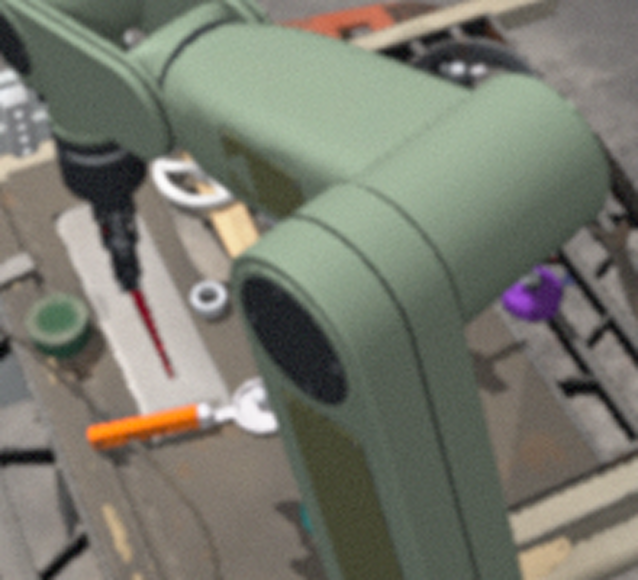

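View pics/c21.png

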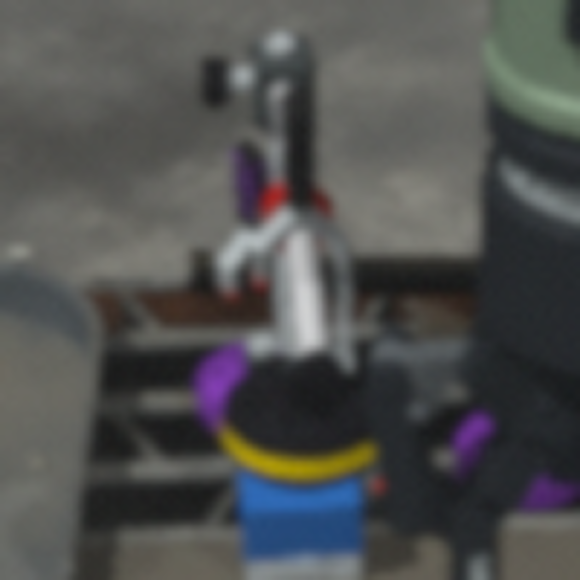

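```bash
cat > tr.py <<'E'
from h import *
def orange(tag):
    d=load(tag);hsv=cv2.cvtColor(d['image'],cv2.COLOR_RGB2HSV)
    m=cv2.inRange(hsv,(7,170,110),(18,255,255))
    n,l,s,c=cv2.connectedComponentsWithStats(m); 
    return d,[(l==i) for i in np.argsort(-s[:,4]) if i>0][:3],None
E
python3 - <<'E'
from tr import *
d,ms,_=orange('wrist11'); m=ms[0]; ys,xs=np.nonzero(m); print(len(xs),xs.min(),xs.max(),ys.min(),ys.max())
# row mid points -> rays to z=27
P=[]
for r in range(ys.min()+3,ys.max()-2):
    q=xs[ys==r]; P.append(onz(d,((q.min()+q.max())/2,r),26,1))
P=np.array(P); L=cv2.fitLine(P[:,:2].astype(np.float32),cv2.DIST_HUBER,0,.01,.01).ravel(); print(L, P[0].round(1),P[-1].round(1)); print('angle',np.degrees(np.arctan2(L[1],L[0])))
e1=onz(d,(xs[ys==ys.min()].mean(),ys.min()-.5),26,1); e2=onz(d,(xs[ys==ys.max()].mean(),ys.max()+.5),26,1); print('ends',e1.round(1),e2.round(1),np.linalg.norm(e1-e2))
# dish circle rim
g=cv2.cvtColor(d['image'],cv2.COLOR_RGB2GRAY); mm=np.zeros_like(g); mm[215:275,280:348]=(g[215:275,280:348]>165); 
mm=cv2.morphologyEx(mm,cv2.MORPH_OPEN,np.ones((3,3))) ; n,l,s,c=cv2.connectedComponentsWithStats(mm); i=1+np.argmax(s[1:,4]); ys2,xs2=np.nonzero(l==i); print(s[i])
cnt=cv2.findContours((l==i).astype(np.uint8),cv2.RETR_EXTERNAL,cv2.CHAIN_APPROX_NONE)[0][0]
cnt=cnt[cnt[:,0,1]>228]; el=cv2.fitEllipse(cnt); print(el, onz(d,el[0],9,1).round(1))
# triangulate orange centroid across views
rs=[ray(d,(xs.mean(),ys.mean()),1)]
for t in ['scene0','side0']:
    dd,mk,_=orange(t); y,x=np.nonzero(mk[0]); rs.append(ray(dd,(x.mean(),y.mean())))
print('orange centroid',tri(rs))
im=d['image'][100:280,260:380]; cv2.imwrite('pics/c22.png',cv2.cvtColor(cv2.resize(im,None,fx=3.3,fy=3.3,interpolation=cv2.INTER_CUBIC),cv2.COLOR_RGB2BGR))
E
```

```text
890 308 321 113 201
[2.0300317e-01 9.7917807e-01 5.4552863e+02 2.1730841e+02] [554.3 262.3  26. ] [532.6 155.6  26. ]
angle 78.28736
ends [555.8 266.6  26. ] [532.4 150.7  26. ] 118.25859042825645
[ 291  215   57   51 1780]
((313.2841491699219, 244.46788024902344), (41.68025207519531, 45.31874465942383), 89.04644012451172) [518.8  81.2   9. ]
orange centroid (array([543.82491022, 209.35093519,  15.28369282]), [5.45, 3.34, 2.93])
```

View pics/c22.png

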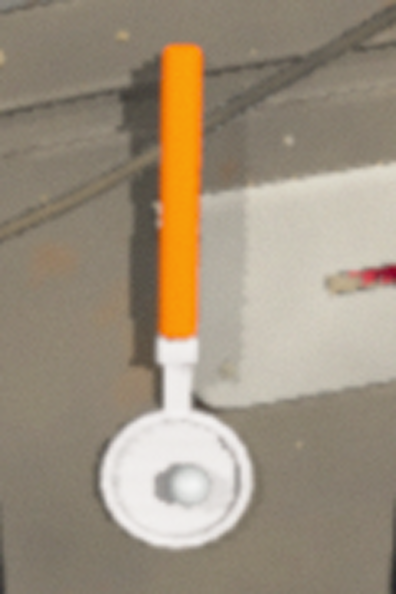

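>>> {"op": "move_arm", "data": {
  "increments": [
    {"dp":[10,-6.5,-16],"turn":0.02},
    {"dp":[25,0,0],"turn":0},
    {"dp":[35,0,0],"turn":0},
    {"dp":[35,0,0],"turn":0},
    {"dp":[35,0,0],"turn":0},
    {"dp":[30,0,0],"turn":0},
    {"dp":[20,0,0],"turn":0},
    {"dp":[12,0,0],"turn":0},
    {"dp":[0,0,0],"turn":0},
    {"dp":[0,0,0],"turn":0}
  ],
  "claw": 48
}}

```text
t: 19.75
tcp_pos: [544.7, 209.1, 100.6]
ee_rot: [0.548, 0.448, -0.547, 0.448]
wrist_force: [0.4, -0.0, 0.7]
grip_width: 47.8
```

```bash
python3 - <<'E'
from h import *
for n in ['side','wrist']: snap(n,n+'12')
s=state();print(np.round(s['tcp_pos'],1),np.round(s['ee_rot'],3),s['grip_width'],s['t'],np.round(s['joint_pos'],2))
E
```

```text
[544.8 209.2 101. ] [ 0.548  0.447 -0.546  0.448] 48.0009811025497 19.85 [ 0.35  0.46  1.75 -0.    0.93  0.55]
```

View pics/wrist12.png

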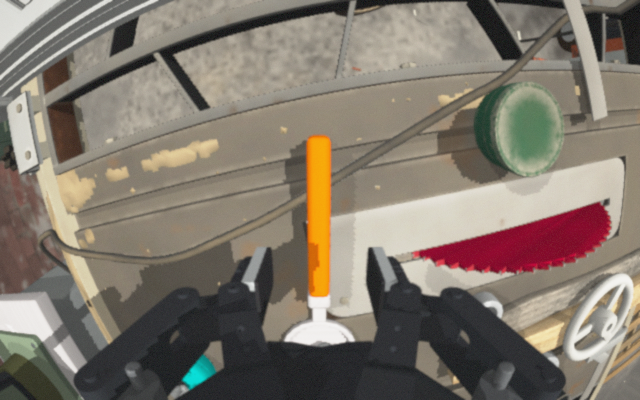

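View pics/side12.png

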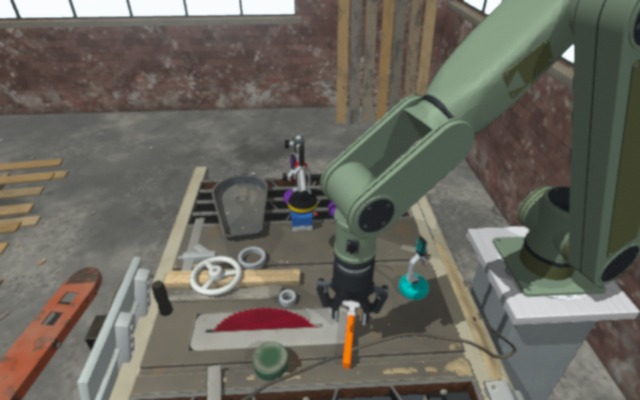

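The handle runs from (318,137) to (318,295), parallel to the tool and midway between the fingers at (255) and (380). The wax tin at (520,130) and the blade are clear, so I'm descending.

>>> {"op": "move_arm", "data": {
  "increments": [
    {"dp":[10,0,0],"turn":0},
    {"dp":[18,0,0],"turn":0},
    {"dp":[20,0,0],"turn":0},
    {"dp":[15,0,0],"turn":0},
    {"dp":[9,0,0],"turn":0},
    {"dp":[5,0,0],"turn":0},
    {"dp":[0,0,0],"turn":0},
    {"dp":[0,0,0],"turn":0}
  ]
}}

```text
t: 20.65
tcp_pos: [544.3, 209.0, 23.0]
ee_rot: [0.548, 0.448, -0.547, 0.448]
wrist_force: [0.1, 0.4, 1.2]
grip_width: 48.0
```

```bash
python3 - <<'E'
from h import *
snap('wrist','wrist13')
s=state();print(np.round(s['tcp_pos'],1),s['wrist_force'],s['grip_width'],s['t'])
E
```

```text
[544.4 209.   23.2] [-0.10462405 -0.09356612 -0.00140562] 48.27978808757399 20.7
```

View pics/wrist13.png

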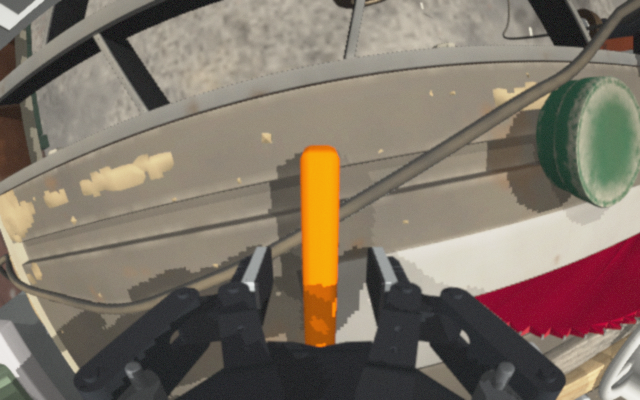

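>>> {"op": "move_arm", "data": {
  "increments": [
    {"dp":[0,0,0],"turn":0},
    {"dp":[0,0,0],"turn":0},
    {"dp":[0,0,0],"turn":0},
    {"dp":[0,0,0],"turn":0},
    {"dp":[0,0,0],"turn":0}
  ],
  "claw": 20,
  "squeeze": 45
}}

```text
t: 21.2
tcp_pos: [543.9, 208.8, 22.6]
ee_rot: [0.547, 0.448, -0.547, 0.448]
wrist_force: [-0.4, 0.1, -0.7]
grip_width: 20.2
```

>>> {"op": "move_arm", "data": {
  "increments": [
    {"dp":[0,0,0],"turn":0},
    {"dp":[0,0,0],"turn":0},
    {"dp":[0,0,0],"turn":0},
    {"dp":[0,0,0],"turn":0},
    {"dp":[0,0,0],"turn":0},
    {"dp":[0,0,0],"turn":0}
  ],
  "claw": 0
}}

```text
t: 21.8
tcp_pos: [544.1, 208.9, 22.7]
ee_rot: [0.547, 0.448, -0.547, 0.448]
wrist_force: [0.2, -0.3, 2.8]
grip_width: 15.3
```

>>> {"op": "move_arm", "data": {
  "increments": [
    {"dp":[-0.5,0,0],"turn":0},
    {"dp":[-1,0,0],"turn":0},
    {"dp":[-1.5,0,0],"turn":0},
    {"dp":[-2,0,0],"turn":0},
    {"dp":[-3,0,0],"turn":0},
    {"dp":[-4,0,0],"turn":0},
    {"dp":[-5,0,0],"turn":0},
    {"dp":[-5,0,0],"turn":0},
    {"dp":[-4,0,0],"turn":0},
    {"dp":[-3,0,0],"turn":0},
    {"dp":[-2,0,0],"turn":0},
    {"dp":[-1,0,0],"turn":0},
    {"dp":[0,0,0],"turn":0},
    {"dp":[0,0,0],"turn":0}
  ]
}}

```text
t: 23.2
tcp_pos: [543.7, 208.8, 54.3]
ee_rot: [-0.547, -0.448, 0.547, -0.448]
wrist_force: [0.6, 1.2, -1.7]
grip_width: 15.2
```

```bash
python3 - <<'E'
from h import *
for n in ['side','wrist','scene']: snap(n,n+'14')
s=state();print(np.round(s['tcp_pos'],1),s['ee_rot'],s['wrist_force'],s['torque'],s['grip_width'],s['t'])
f=lambda im,s,n:cv2.imwrite(n,cv2.cvtColor(cv2.resize(im,None,fx=s,fy=s,interpolation=cv2.INTER_CUBIC),cv2.COLOR_RGB2BGR))
f(load('side14')['image'][220:380,260:440],4,'pics/c23.png')
E
```

```text
[543.7 208.8  54.3] [-0.54706266 -0.44787108  0.54733234 -0.44784066] [ 0.1010438   0.04016725 -3.11567226] [0.12884683 0.01664792 0.00500765] 14.78739508277726 23.35
```

View pics/c23.png

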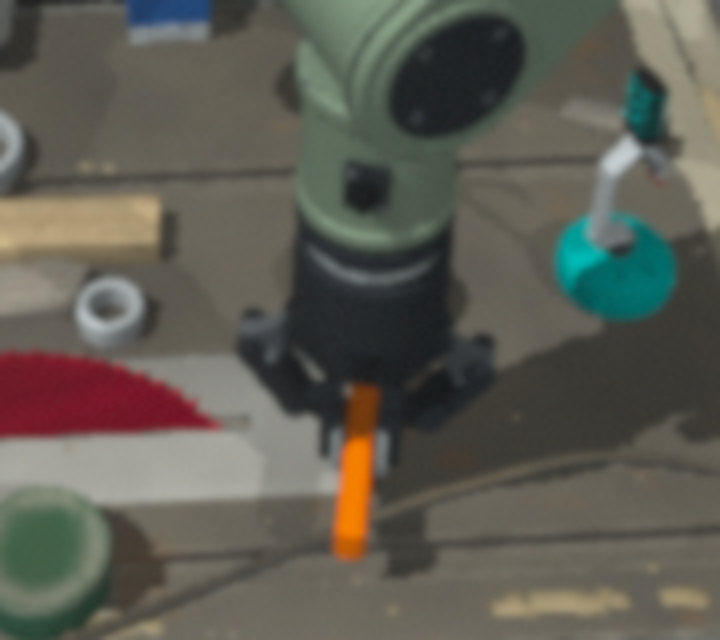

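View pics/scene14.png

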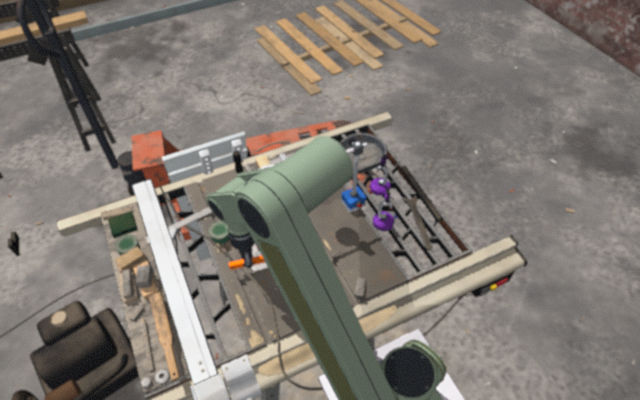

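```bash
cat > plan.py <<'E'
import numpy as np,json,sys
def plan(p0,h0,p1,h1,N):
    # heading h = direction of dish; tool z angle = h (tool y = h+90deg); turn>0 => h decreases
    s=lambda u:10*u**3-15*u**4+6*u**5
    cur=np.array(p0,float);h=h0;rows=[]
    for i in range(1,N+1):
        w=s(i/N); tgt=np.array(p0)+(np.array(p1)-p0)*w; th=h0+(h1-h0)*w
        d=tgt-cur; y=np.array([-np.sin(h),np.cos(h)]);z=np.array([np.cos(h),np.sin(h)])
        r=(round(float(d@y),1),round(float(d@z),1),round(-(th-h),3)); rows.append(r)
        cur=cur+r[0]*y+r[1]*z; h=h-r[2]
    return rows,cur,h
E
python3 - <<'E'
from h import *
from plan import *
w=load('wrist5')
print('teal puck',onz(w,(197,88),15,1).round(0),'teal tab', tri([ray(w,(150,80),1),ray(load('side0'),(180+580/2.4,130+262/2.4))]))
# saw blade top: triangulate peak
print('blade',tri([ray(load('side0'),(180+200/2.4,130+430/2.4)),ray(load('scene0'),(200+133/2.9,125+270/2.9))]))
# lamp puck in side11: yellow band bottom extents (crop c21 220..380, 475)
q=state();print(np.round(q['tcp_pos'],1))
rows,c,h=plan((543.7,208.8),np.radians(-101.3),(502.7,-78.5),0.0,70)
print(c,h)
for i,r in enumerate(rows): print(i+1,*r,end=' | ')
E
```

```text
teal puck [369.  61.  15.] teal tab (array([369.18753339,  61.02116829, 164.11646907]), [2.07, 2.07])
blade (array([719.31414501, 149.77073005,  44.67932007]), [11.27, 11.27])
[543.7 208.8  54.3]
[502.71161659 -78.45509965] -1.8532270256407454e-05
1 0.0 0.0 -0.0 | 2 0.0 0.1 -0.0 | 3 0.0 0.1 -0.001 | 4 0.0 0.3 -0.002 | 5 0.1 0.4 -0.003 | 6 -0.0 0.7 -0.004 | 7 0.0 0.9 -0.005 | 8 0.1 1.1 -0.007 | 9 0.0 1.4 -0.009 | 10 0.1 1.7 -0.01 | 11 -0.0 2.1 -0.012 | 12 -0.0 2.3 -0.015 | 13 -0.0 2.7 -0.016 | 14 -0.1 3.0 -0.018 | 15 -0.2 3.4 -0.021 | 16 -0.2 3.6 -0.022 | 17 -0.4 4.1 -0.025 | 18 -0.5 4.3 -0.027 | 19 -0.7 4.7 -0.028 | 20 -0.8 4.9 -0.031 | 21 -1.1 5.2 -0.032 | 22 -1.3 5.5 -0.035 | 23 -1.5 5.7 -0.036 | 24 -1.9 5.9 -0.037 | 25 -2.1 6.1 -0.04 | 26 -2.5 6.2 -0.04 | 27 -2.8 6.3 -0.042 | 28 -3.2 6.3 -0.043 | 29 -3.5 6.3 -0.044 | 30 -3.8 6.3 -0.045 | 31 -4.3 6.3 -0.046 | 32 -4.5 6.1 -0.047 | 33 -4.9 5.9 -0.046 | 34 -5.2 5.8 -0.048 | 35 -5.4 5.5 -0.047 | 36 -5.8 5.2 -0.047 | 37 -5.9 5.0 -0.048 | 38 -6.2 4.6 -0.046 | 39 -6.2 4.4 -0.047 | 40 -6.4 3.9 -0.046 | 41 -6.5 3.6 -0.045 | 42 -6.5 3.2 -0.044 | 43 -6.4 2.9 -0.043 | 44 -6.4 2.6 -0.042 | 45 -6.3 2.1 -0.04 | 46 -6.2 1.9 -0.04 | 47 -6.0 1.6 -0.037 | 48 -5.8 1.2 -0.036 | 49 -5.5 1.1 -0.035 | 50 -5.3 0.7 -0.032 | 51 -5.0 0.6 -0.031 | 52 -4.7 0.4 -0.028 | 53 -4.3 0.2 -0.027 | 54 -4.1 0.2 -0.025 | 55 -3.7 -0.0 -0.022 | 56 -3.3 -0.1 -0.021 | 57 -3.0 -0.1 -0.018 | 58 -2.7 -0.2 -0.016 | 59 -2.3 -0.1 -0.015 | 60 -2.0 -0.2 -0.012 | 61 -1.7 -0.2 -0.01 | 62 -1.5 -0.1 -0.009 | 63 -1.1 -0.2 -0.007 | 64 -0.9 -0.1 -0.005 | 65 -0.6 -0.1 -0.004 | 66 -0.5 -0.0 -0.003 | 67 -0.2 -0.1 -0.002 | 68 -0.2 -0.0 -0.001 | 69 -0.0 -0.0 0.0 | 70 -0.0 -0.0 -0.0 |
```

>>> {"op": "move_arm", "data": {
  "increments": [
    {"dp":[-1,0,0],"turn":0},
    {"dp":[-2,0,0],"turn":0},
    {"dp":[-3,0,0],"turn":0},
    {"dp":[-4,0,0],"turn":0},
    {"dp":[-5,0,0],"turn":0},
    {"dp":[-6,0,0],"turn":0},
    {"dp":[-6,0,0],"turn":0},
    {"dp":[-6,0,0],"turn":0},
    {"dp":[-5,0,0],"turn":0},
    {"dp":[-4,0,0],"turn":0},
    {"dp":[-3,0,0],"turn":0},
    {"dp":[-2.5,0,0],"turn":0},
    {"dp":[-1.5,0,0.1],"turn":0},
    {"dp":[-0.5,0,0.3],"turn":-0.003},
    {"dp":[0,0,0.5],"turn":-0.003},
    {"dp":[0,0,0.7],"turn":-0.004},
    {"dp":[0,0,0.9],"turn":-0.005},
    {"dp":[0,0,1.1],"turn":-0.007},
    {"dp":[0,0,1.4],"turn":-0.009},
    {"dp":[0,0,1.7],"turn":-0.01}
  ]
}}

```text
t: 25.35
tcp_pos: [542.6, 202.1, 103.9]
ee_rot: [-0.538, -0.459, 0.538, -0.459]
wrist_force: [0.4, -0.6, -2.1]
grip_width: 15.3
```

>>> {"op": "move_arm", "data": {
  "increments": [
    {"dp":[0,0,2.1],"turn":-0.012},
    {"dp":[0,0,2.3],"turn":-0.015},
    {"dp":[0,0,2.7],"turn":-0.016},
    {"dp":[0,-0.1,3.0],"turn":-0.018},
    {"dp":[0,-0.2,3.4],"turn":-0.021},
    {"dp":[0,-0.2,3.6],"turn":-0.022},
    {"dp":[0,-0.4,4.1],"turn":-0.025},
    {"dp":[0,-0.5,4.3],"turn":-0.027},
    {"dp":[0,-0.7,4.7],"turn":-0.028},
    {"dp":[0,-0.8,4.9],"turn":-0.031},
    {"dp":[0,-1.1,5.2],"turn":-0.032},
    {"dp":[0,-1.3,5.5],"turn":-0.035},
    {"dp":[0,-1.5,5.7],"turn":-0.036},
    {"dp":[0,-1.9,5.9],"turn":-0.037},
    {"dp":[0,-2.1,6.1],"turn":-0.04},
    {"dp":[0,-2.5,6.2],"turn":-0.04},
    {"dp":[0,-2.8,6.3],"turn":-0.042},
    {"dp":[0,-3.2,6.3],"turn":-0.043},
    {"dp":[0,-3.5,6.3],"turn":-0.044},
    {"dp":[0,-3.8,6.3],"turn":-0.045}
  ]
}}

```text
t: 27.35
tcp_pos: [528.1, 102.8, 104.0]
ee_rot: [0.375, 0.6, -0.375, 0.6]
wrist_force: [0.1, 0.0, -2.0]
grip_width: 15.5
```

>>> {"op": "move_arm", "data": {
  "increments": [
    {"dp":[0,-4.3,6.3],"turn":-0.046},
    {"dp":[0,-4.5,6.1],"turn":-0.047},
    {"dp":[0,-4.9,5.9],"turn":-0.046},
    {"dp":[0,-5.2,5.8],"turn":-0.048},
    {"dp":[0,-5.4,5.5],"turn":-0.047},
    {"dp":[0,-5.8,5.2],"turn":-0.047},
    {"dp":[0,-5.9,5.0],"turn":-0.048},
    {"dp":[0,-6.2,4.6],"turn":-0.046},
    {"dp":[0,-6.2,4.4],"turn":-0.047},
    {"dp":[0,-6.4,3.9],"turn":-0.046},
    {"dp":[0,-6.5,3.6],"turn":-0.045},
    {"dp":[0,-6.5,3.2],"turn":-0.044},
    {"dp":[0,-6.4,2.9],"turn":-0.043},
    {"dp":[0,-6.4,2.6],"turn":-0.042},
    {"dp":[0,-6.3,2.1],"turn":-0.04},
    {"dp":[0,-6.2,1.9],"turn":-0.04},
    {"dp":[0,-6.0,1.6],"turn":-0.037},
    {"dp":[0,-5.8,1.2],"turn":-0.036},
    {"dp":[0,-5.5,1.1],"turn":-0.035},
    {"dp":[0,-5.3,0.7],"turn":-0.032}
  ]
}}

```text
t: 29.35
tcp_pos: [507.7, -37.3, 104.0]
ee_rot: [0.09, 0.701, -0.09, 0.701]
wrist_force: [-0.3, 0.2, -2.1]
grip_width: 15.0
```

>>> {"op": "move_arm", "data": {
  "increments": [
    {"dp":[0,-5.0,0.6],"turn":-0.031},
    {"dp":[0,-4.7,0.4],"turn":-0.028},
    {"dp":[0,-4.3,0.2],"turn":-0.027},
    {"dp":[0,-4.1,0.2],"turn":-0.025},
    {"dp":[0,-3.7,0],"turn":-0.022},
    {"dp":[0,-3.3,-0.1],"turn":-0.021},
    {"dp":[0,-3.0,-0.1],"turn":-0.018},
    {"dp":[0,-2.7,-0.2],"turn":-0.016},
    {"dp":[0,-2.3,-0.1],"turn":-0.015},
    {"dp":[0,-2.0,-0.2],"turn":-0.012},
    {"dp":[0,-1.7,-0.2],"turn":-0.01},
    {"dp":[0,-1.5,-0.1],"turn":-0.009},
    {"dp":[0,-1.1,-0.2],"turn":-0.007},
    {"dp":[0,-0.9,-0.1],"turn":-0.005},
    {"dp":[0,-0.6,-0.1],"turn":-0.004},
    {"dp":[0,-0.5,0],"turn":-0.003},
    {"dp":[0,-0.2,0],"turn":-0.002},
    {"dp":[0,-0.2,0],"turn":-0.001},
    {"dp":[0,0,0],"turn":0},
    {"dp":[0,0,0],"turn":0}
  ]
}}

```text
t: 31.35
tcp_pos: [502.1, -78.3, 104.0]
ee_rot: [0.001, 0.707, -0.001, 0.707]
wrist_force: [0.0, 0.4, -1.5]
grip_width: 15.3
```

```bash
python3 - <<'E'
from h import *
for n in ['side','wrist','scene']: snap(n,n+'15')
s=state();print(np.round(s['tcp_pos'],1),s['ee_rot'],s['wrist_force'],s['torque'],s['grip_width'],s['t'])
f=lambda im,s,n:cv2.imwrite(n,cv2.cvtColor(cv2.resize(im,None,fx=s,fy=s,interpolation=cv2.INTER_CUBIC),cv2.COLOR_RGB2BGR))
f(load('side15')['image'][130:250,250:400],5,'pics/c24.png')
E
```

```text
[502.2 -78.3 104. ] [ 6.24447807e-04  7.07081755e-01 -6.72230049e-04  7.07131211e-01] [ 1.01026059 -0.36559499 -1.74303338] [ 0.00280256  0.09566871 -0.02044623] 15.246943233819948 31.5
```

View pics/c24.png

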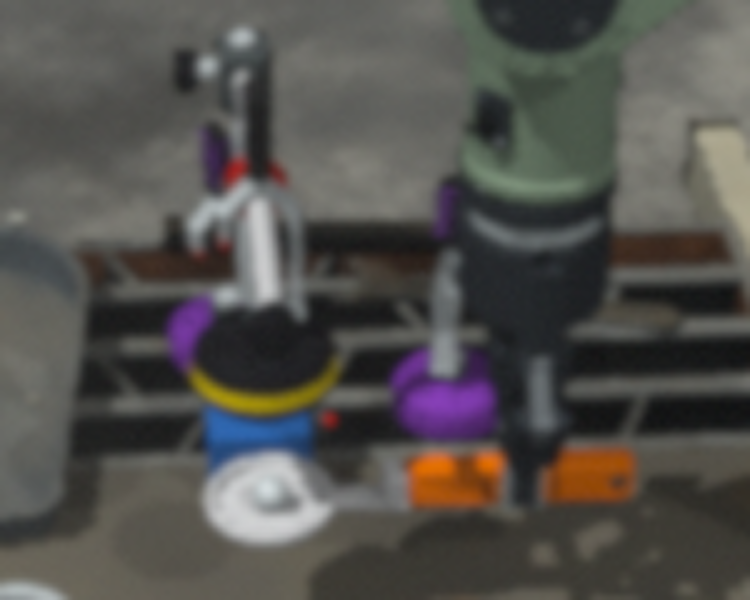

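View pics/wrist15.png

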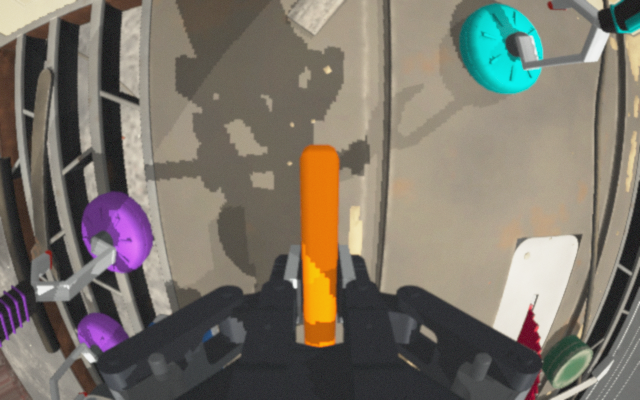

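```bash
python3 - <<'E'
from h import *
d=load('side15'); im=d['image']; hsv=cv2.cvtColor(im,cv2.COLOR_RGB2HSV)
m=cv2.inRange(hsv,(20,120,70),(34,255,255)); sub=np.zeros_like(m); sub[190:225,280:330]=m[190:225,280:330]
ys,xs=np.nonzero(sub); print('yellow',xs.min(),xs.max(),ys.min(),ys.max(),len(xs))
def at(uv,y): # intersect ray with plane y
    o,v=ray(d,uv); return o+v*(y-o[1])/v[1]
# dish bright mask
g=im.min(2); sub2=np.zeros(g.shape,np.uint8); sub2[212:245,285:322]=(g[212:245,285:322]>150)
n,l,s,c=cv2.connectedComponentsWithStats(sub2); i=1+np.argmax(s[1:,4]); print('dish',s[i],c[i])
cnt=cv2.findContours((l==i).astype(np.uint8),cv2.RETR_EXTERNAL,cv2.CHAIN_APPROX_NONE)[0][0]
print(cv2.fitEllipse(cnt))
# predictions
P=proj
tc=np.array([502.1+130,-78.3]); zb=104-22.7
rim=[P(d,[tc[0]+34*np.cos(a),tc[1]+34*np.sin(a),zb+9]) for a in np.linspace(0,6.28,60)]; rim=np.array(rim); print('pred dish rim ext',rim.min(0),rim.max(0),'ctr',P(d,[tc[0],tc[1],zb+9]))
L=np.array([632.6,-79]);
band=np.array([P(d,[L[0]+36*np.cos(a),L[1]+36*np.sin(a),z]) for a in np.linspace(0,6.28,60) for z in (165,175)]); print('pred band',band.min(0),band.max(0))
for r in range(205,216): print(r,[int(x) for x in np.nonzero(sub[r])[0][[0,-1]]] if sub[r].any() else None)
# scene yellow / dish visible?
e=load('scene15'); hs=cv2.cvtColor(e['image'],cv2.COLOR_RGB2HSV); mm=cv2.inRange(hs,(20,120,70),(34,255,255)); p=P(e,[L[0],L[1],168]); print('scene lamp px',p); x,y=map(int,p); yy,xx=np.nonzero(mm[y-25:y+25,x-25:x+25]); print(len(xx), (xx+x-25).min() if len(xx) else None,(xx+x-25).max() if len(xx) else None)
print('scene dish px',P(e,[tc[0],tc[1],zb+9]), e['image'][int(P(e,[tc[0],tc[1],zb+9])[1]),int(P(e,[tc[0],tc[1],zb+9])[0])])
E
```

```text
yellow 288 317 202 212 132
dish [291 221  25  18 292] [302.03082192 229.69178082]
((302.4339599609375, 229.61102294921875), (16.51340103149414, 22.614667892456055), 93.5625228881836)
pred dish rim ext [290.10745443 220.45761667] [316.26164686 237.47953422] ctr [303.19574721 228.74575357]
pred band [287.53703921 194.07526627] [316.62920023 214.72176412]
205 [288, 317]
206 [288, 316]
207 [288, 315]
208 [290, 314]
209 [291, 313]
210 [293, 312]
211 [295, 309]
212 [298, 306]
213 None
214 None
215 None
scene lamp px [320.09359092 185.20683858]
26 310 317
scene dish px [320.12617956 201.11708953] [90 96 84]
```

```bash
python3 - <<'E'
from h import *
P=proj
def ext(d,box):
    hsv=cv2.cvtColor(d['image'],cv2.COLOR_RGB2HSV); m=cv2.inRange(hsv,(20,120,70),(34,255,255)); x0,y0,x1,y1=box
    ys,xs=np.nonzero(m[y0:y1,x0:x1]); return xs.min()+x0-.5,xs.max()+x0+.5,ys.min()+y0-.5,ys.max()+y0+.5
def pred(d,L,z0,dz=8): 
    b=np.array([P(d,[L[0]+36*np.cos(a),L[1]+36*np.sin(a),z]) for a in np.linspace(0,6.28,80) for z in (z0,z0+dz)]); return b.min(0).round(1),b.max(0).round(1)
d=load('side1'); print('table',ext(d,(345,220,390,250)),pred(d,(450.3,-145),0))
d=load('side15'); print('hang',ext(d,(280,190,330,225)),pred(d,(632.6,-79),165))
d=load('side6'); print('held z face 207',ext(d,(275,180,330,215)),pred(d,(632,-49.8),207))
d=load('side9'); print('released',ext(d,(275,180,330,225)))
d=load('side8'); print('pressed',ext(d,(275,180,330,225)))
E
```

```text
table (np.float64(354.5), np.float64(379.5), np.float64(231.5), np.float64(242.5)) (array([354. , 225.1]), array([379.3, 243.7]))
hang (np.float64(287.5), np.float64(317.5), np.float64(201.5), np.float64(212.5)) (array([287.6, 194.7]), array([316.6, 214.7]))
held z face 207 (np.float64(288.5), np.float64(317.5), np.float64(195.5), np.float64(205.5)) (array([286.8, 187.7]), array([317.4, 208.3]))
released (np.float64(287.5), np.float64(317.5), np.float64(201.5), np.float64(212.5))
pressed (np.float64(287.5), np.float64(317.5), np.float64(202.5), np.float64(212.5))
```

```bash
python3 - <<'E'
from h import *
P=proj
e=load('scene15'); hs=cv2.cvtColor(e['image'],cv2.COLOR_RGB2HSV); mm=cv2.inRange(hs,(20,110,60),(34,255,255))
y,x=np.nonzero(mm[150:240,290:350]); print('yellow px',sorted(set(zip((x+290).tolist(),(y+150).tolist()))))
b=lambda L,z0:np.array([P(e,[L[0]+36*np.cos(a),L[1]+36*np.sin(a),z]) for a in np.linspace(0,6.28,80) for z in (z0,z0+8)])
q=b((632.6,-79),165); print('pred band',q.min(0),q.max(0))
e0=load('scene0'); h0=cv2.cvtColor(e0['image'],cv2.COLOR_RGB2HSV); m0=cv2.inRange(h0,(20,110,60),(34,255,255)); yy,xx=np.nonzero(m0[235:275,340:390]); print('table',xx.min()+340,xx.max()+340,yy.max()+235)
q=np.array([P(e0,[450.3+36*np.cos(a),-145+36*np.sin(a),z]) for a in np.linspace(0,6.28,80) for z in (0,8)]); print('pred',q.min(0),q.max(0))
# dish rim / ball pixels visible in scene?
tc=(632.1,-78.3); z=81.3+9
q=np.array([P(e,[tc[0]+34*np.cos(a),tc[1]+34*np.sin(a),z]) for a in np.linspace(0,6.28,80)]); print('pred dish',q.min(0),q.max(0))
print(e['image'][190:215:3,300:340:4].min(2))
# ball in side
d=load('side15'); bc=P(d,[*tc,95.3]); print('ball pred',bc); print(d['image'][220:240,290:318].min(2))
E
```

```text
yellow px [(310, 186), (310, 187), (310, 188), (310, 189), (310, 190), (311, 187), (311, 188), (311, 189), (311, 190), (312, 188), (312, 189), (312, 190), (312, 191), (313, 189), (313, 190), (313, 191), (314, 189), (314, 190), (314, 191), (314, 192), (315, 189), (315, 190), (315, 191), (315, 192), (316, 189), (316, 190), (316, 191), (316, 192), (317, 191)]
pred band [308.60633223 175.68591988] [331.55720907 194.55753649]
table 352 373 259
pred [352.098584   240.36461189] [374.61256272 260.4244219 ]
pred dish [309.72383906 193.20188689] [330.52543976 209.25647641]
[[103 118 153  32  32  65  34  86  89  92]
 [143 192  77  96 125  88  34  85  88  88]
 [153 104  62 164 186  85  40  84  95  85]
 [ 92  63  99 190 232  95  65  80  97  88]
 [ 97 102 119 229 207  89  74  88  95  89]
 [110 108 103 227 236 110  60  93  97  89]
 [102 101 100 129 210 136  55  92  96  90]
 [ 98  94 102 100  97 100  55  75  92  90]
 [104 105 101 104  97  96  51  71 101  89]]
ball pred [303.14474952 227.27619377]
[[ 63  56  46  38  39  43  49  63  74  82  91 102 117 126 129 129 122 107
   87  64  48  43  45  50  50 
[... 1536 characters left out ...]
 86 110 144 175 190 193 196 201 205 207 208 206 206 204 206 206 207 206
  203 200 196 193 183 167 141 110  86  78]
 [ 80  90 113 143 168 184 194 201 204 205 205 205 204 205 204 205 206 204
  201 194 185 172 155 134 109  89  78  74]
 [ 77  80  89 109 135 161 179 190 195 196 199 199 201 201 200 197 197 193
  187 176 160 142 122 101  86  79  76  75]
 [ 77  76  80  86 101 123 143 159 167 175 183 186 188 188 185 180 175 168
  155 141 127 111  95  84  78  76  76  76]
 [ 77  77  76  77  82  90 103 115 128 141 148 152 154 153 150 147 142 131
  117 106  97  89  83  80  78  78  77  78]
 [ 76  77  77  75  77  81  82  88  96 104 108 110 112 111 110 108 104  97
   94  89  86  85  84  83  82  83  81  78]]
```

```bash
python3 - <<'E'
from h import *
P=proj
e=load('scene15')['image'].astype(int); 
print('dish rows'); 
for r in (197,200,203,206): print(r,e[r,304:322].min(1).tolist())
print('lamp rows (R-B)')
for r in (184,186,188,190): print(r,(e[r,304:322,0]-e[r,304:322,2]).tolist())
e0=load('scene0')['image'].astype(int)
print('table');
for r in (252,254,256): print(r,(e0[r,346:362,0]-e0[r,346:362,2]).tolist())
a=load('side0')['image'].astype(int);b=load('side15')['image'].astype(int)
for n,(x,y) in {'tin':(270,358),'inner':(288,298),'outer':(252,258),'wheel':(215,275),'teal':(413,287)}.items():
    print(n,np.abs(a-b)[y-18:y+18,x-18:x+18].mean().round(1))
s=state();print(np.round(s['tcp_pos'],1),s['grip_width'],s['dq'],s['t'])
E
```

```text
dish rows
197 [91, 79, 69, 63, 76, 96, 135, 164, 178, 173, 184, 200, 217, 230, 197, 132, 83, 80]
200 [77, 83, 90, 94, 107, 149, 184, 199, 213, 229, 234, 229, 226, 221, 197, 143, 90, 67]
203 [99, 101, 102, 96, 111, 154, 203, 227, 230, 234, 234, 234, 225, 188, 139, 110, 80, 63]
206 [109, 110, 109, 102, 100, 102, 135, 173, 210, 229, 233, 234, 237, 235, 228, 195, 129, 74]
lamp rows (R-B)
184 [-7, -6, -2, 12, 25, 24, 3, -7, -5, -2, -5, -2, 0, -1, -2, -2, -11, -3]
186 [-4, -7, -4, -2, 11, 40, 58, 18, -3, -8, -6, -7, 0, -1, -2, -1, -6, -4]
188 [11, 0, -4, -6, 5, 37, 84, 86, 54, 27, 6, -1, -3, -1, -1, -2, -1, -8]
190 [14, 4, -2, -5, -4, 4, 41, 67, 92, 108, 93, 94, 73, 40, 10, 2, -3, -6]
table
252 [13, 14, 11, 8, 10, 29, 56, 76, 59, 24, 0, -9, -8, -2, -9, -3]
254 [9, 14, 11, 11, 14, 14, 27, 52, 75, 92, 80, 45, 14, -5, -4, -8]
256 [19, 22, 21, 20, 21, 21, 20, 21, 32, 59, 86, 101, 96, 94, 68, 48]
tin 1.3
inner 1.4
outer 1.5
wheel 1.8
teal 1.2
[502.2 -78.3 104. ] 15.246943233819948 [ 5.85363273e-04 -1.35115949e-03  2.41294822e-05 -2.16317941e-03
  1.39495633e-04 -1.06062601e-03] 31.5
```

>>> {"op": "move_arm", "data": {
  "increments": [
    {"dp":[0,0,0.3],"turn":0},
    {"dp":[0,0,0.2],"turn":0},
    {"dp":[0,0,0],"turn":0},
    {"dp":[0,0,0],"turn":0},
    {"dp":[0,0,0],"turn":0},
    {"dp":[0,0,0],"turn":0},
    {"dp":[0,0,0],"turn":0},
    {"dp":[0,0,0],"turn":0},
    {"dp":[0,0,0],"turn":0},
    {"dp":[0,0,0],"turn":0}
  ]
}}

```text
t: 32.5
tcp_pos: [502.6, -78.3, 104.0]
ee_rot: [0.001, 0.707, -0.001, 0.707]
wrist_force: [-0.2, -0.2, -1.4]
grip_width: 15.2
```

```bash
python3 - <<'E'
from h import *
d=snap('side','side16'); a=load('side15')['image'].astype(int); b=d['image'].astype(int)
print('diff dish/lamp',np.abs(a-b)[150:245,280:330].mean(),np.abs(a-b)[218:240,288:320].max())
s=state();print(np.round(s['tcp_pos'],1),np.round(s['ee_rot'],4),s['wrist_force'],s['grip_width'],s['t'])
close_job()
E
```

```text
diff dish/lamp 0.9677192982456141 13
[502.6 -78.3 104. ] [ 6.000e-04  7.071e-01 -7.000e-04  7.071e-01] [-0.41675826  0.62797589 -1.50574549] 15.605553776243966 32.55
the job is handed in; nothing more can be done
```

I hung the black, yellow-banded lamp on the rail, slid it until the hook met the red collar, and let it go. I then lifted the tray by its orange handle, carried it level to the lamp, and handed the job in at 32.6 s, still holding it.

**Last checks**
- **Lamp:** while sliding, the side force rose from about 3 N to about 9 N and the TCP stopped at y = -78 mm. That agrees with the collar face seen at y of about -86 mm. After release its position in the side view did not change.
- **Tray:** the pocket came out at about (632.6, -78.3) mm and the lamp axis at about (632.9, -78.6) mm. The tool was level. The ball was about 70 mm below the lamp face, worked out from the TCP heights.
- **Ball:** it is visible in the pocket in the side view after the carry, and nothing moved between that view and a last one about 1 s later.
- **Bystanders:** the wax tin, both rings and the turquoise lamp match the first side picture. I did not check the wrench or the two purple lamps separately, but the arm never touched them.

**Disagreements and limits**
- The lamp's yellow band appears about 1–2 px from its predicted position in the fixed cameras, which is 2–4 mm. That is around the calibration limit and I left it uncorrected.
- The arm hid the dish during the first lift, and I did not look at the tray during the carry itself.
- The limit on viewed pictures ran out, so I made the final comparisons from pixel values.
- I had no clear sideways look at hook and collar after release. The contact rests on the force reading and a view from above.

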